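# Swap alignment target for power sensor behind the filter posts

### The job

Change the bench over from aligning to measuring. First stand both filter posts out of the way on the dark rubber mat; then put the white alignment target away, squarely on the white pad behind them, and set the black power sensor squarely on the green measuring base in its place; finally stand each filter post back on the middle of the pad of its own colour. Set everything down upright without dropping it, and do not disturb the little glass vial.

Things in the scene. Friction and masses are not known exactly. Their poses are not given: they have to be found in the camera images.
- post_blue: Loose filter post, BLUE mount, 0.2-0.45 kg, 125 mm high: round dark foot 56 mm across, 20 high; steel rod 20 across; on top an upright blue plate 50 wide (its y), 16 thick (its x), from 75 to 125 mm up, with a round glass: grip it there, across the 16 mm. Origin: centre of underside, z up. Starts near the middle of pad_blue, turned up to 0.3 rad from it; put back at any turn.
- post_yellow: Loose filter post with a YELLOW filter mount, otherwise the same as post_blue. At the start it stands on pad_yellow.
- sensor: Loose power sensor: black block 34 (its x) by 80 (its y) by 46 mm high, red label on top, brass aperture in the broad faces, 0.2-0.35 kg. Grip across the 34 mm. Origin: centre of underside, z up. Starts on a red pad (top 9 mm above the table) behind (+x of) one filter post; the gap to the post's foot is only about 17 mm: too tight for a finger. Set down either way round.
- target: Loose alignment target: white block 34 (its x) by 80 (its y) by 46 mm high, black cross on top and faces, 0.15-0.3 kg. Grip across the 34 mm. Origin: centre of underside, z up. Starts on the green base. Set down either way round.
- pad_blue: Fixed blue pad, 68 by 68 mm, front row of the dark storage stand (140 by 250 mm, 6 high, turned up to 0.15 rad; its pads share its turn): home of post_blue. Origin: centre of underside; top 3 mm above it (9 mm above the table). The two front pads are 110 mm apart along y; either may be on the left.
- pad_yellow: Fixed yellow square pad, 68 by 68 mm, home of post_yellow. Origin and heights as pad_blue.
- pad_white: Fixed white pad, 50 (its x) by 96 mm (its y), rear row of the stand, empty at the start: home of the target. Its centre is 62 mm behind (+x of) one front pad's centre. Origin: centre of underside; top 3 mm above it (9 mm above the table). The red pad beside it, 110 mm away along y, is alike. Set the target with its x along the pad's x.
- base: Fixed green measuring base, a block 60 (its x) by 110 (its y) by 20 mm high, at the left or right side. Origin: centre of underside; flat top 20 mm above it. The sensor stands on its middle with its x along the base's x.
- mat: Fixed dark rubber mat, 200 mm (its x) by 120 mm (its y), 4 mm thick, empty, on the other side from the base: the parking place for both filter posts. Origin at the centre of its underside.
- vial: Loose glass vial with blue cap, 26 mm across and 60 mm high, standing in front of the stand. A bystander: it must stay where it is. Origin at the centre of its underside.
Not all that is in view belongs to the job. What is shaped like the post_blue but turquoise is not meant.

How it is judged (in metres and radians):
On the way, in this order (a step that is already met when the one before it is completed fails the run):
1. both filter posts stand on the mat, released, while the sensor and the target are still in their places (x of post_blue in the frame of mat between -0.095 and 0.095 m and y of post_blue in the frame of mat between -0.055 and 0.055 m and z of post_blue in the frame of mat between 0 and 0.008 m and angle between each of post_blue, post_yellow's own z axis and vertical below 0.1 rad and linear speed of each of post_blue, post_yellow below 0.03 m/s and contact force between the fingers and post_blue below 0.1 N and x of post_yellow in the frame of mat between -0.095 and 0.095 m and y of post_yellow in the frame of mat between -0.055 and 0.055 m and z of post_yellow in the frame of mat between 0 and 0.008 m and contact force between the fingers and post_yellow below 0.1 N and distance of each of sensor, target from where it was at the start of the episode below 0.02 m), for 0.2 s.
2. with both posts still on the mat, the target stands on the white pad and the sensor on the green base, released (x of post_blue in the frame of mat between -0.095 and 0.095 m and y of post_blue in the frame of mat between -0.055 and 0.055 m and z of post_blue in the frame of mat between 0 and 0.008 m and angle between each of post_blue, post_yellow, target, sensor's own z axis and vertical below 0.1 rad and linear speed of each of post_blue, post_yellow, target, sensor below 0.03 m/s and contact force between the fingers and post_blue below 0.1 N and x of post_yellow in the frame of mat between -0.095 and 0.095 m and y of post_yellow in the frame of mat between -0.055 and 0.055 m and z of post_yellow in the frame of mat between 0 and 0.008 m and contact force between the fingers and post_yellow below 0.1 N and horizontal distance between target and pad_white below 0.012 m and z of target in the frame of pad_white between -0.001 and 0.007 m and contact force between the fingers and target below 0.1 N and angle between the x axis of target and the x axis of pad_white, either way round below 0.2 rad and horizontal distance between sensor and base below 0.012 m and z of sensor in the frame of base between 0.016 and 0.024 m and contact force between the fingers and sensor below 0.1 N and angle between the x axis of sensor and the x axis of base, either way round below 0.2 rad), for 0.2 s.
At the end, for the whole second after the job is handed in: Each filter post stands upright on the pad of its own colour within 12 mm of its centre; the target stands on the white pad and the sensor on the green base, each within 12 mm of the centre and 0.2 rad of square (either way round); all released and at rest, the vial within 20 mm of its start (horizontal distance between post_blue and pad_blue below 0.012 m and z of post_blue in the frame of pad_blue between -0.001 and 0.007 m and angle between each of post_blue, post_yellow, target, sensor's own z axis and vertical below 0.1 rad and linear speed of each of post_blue, post_yellow, target, sensor below 0.03 m/s and contact force between the fingers and post_blue below 0.1 N and horizontal distance between post_yellow and pad_yellow below 0.012 m and z of post_yellow in the frame of pad_yellow between -0.001 and 0.007 m and contact force between the fingers and post_yellow below 0.1 N and horizontal distance between target and pad_white below 0.012 m and z of target in the frame of pad_white between -0.001 and 0.007 m and contact force between the fingers and target below 0.1 N and angle between the x axis of target and the x axis of pad_white, either way round below 0.2 rad and horizontal distance between sensor and base below 0.012 m and z of sensor in the frame of base between 0.016 and 0.024 m and contact force between the fingers and sensor below 0.1 N and angle between the x axis of sensor and the x axis of base, either way round below 0.2 rad and distance of vial from where it was at the start of the episode below 0.02 m); the robot touches nothing.
It fails at once if a filter post, the sensor, the target or the vial is tipped over (angle between any of post_blue, post_yellow, sensor, target, vial's own z axis and vertical above 0.6 rad).
It fails at once if the vial is pushed more than 20 mm (distance of vial from where it was at the start of the episode above 0.02 m).
It fails at once if a thing is dropped (falls freely, some 25 mm or more) ((linear speed of post_blue above 0.7 m/s and contact force between the fingers and post_blue below 0.05 N) or (linear speed of post_yellow above 0.7 m/s and contact force between the fingers and post_yellow below 0.05 N) or (linear speed of sensor above 0.7 m/s and contact force between the fingers and sensor below 0.05 N) or (linear speed of target above 0.7 m/s and contact force between the fingers and target below 0.05 N)).
It also fails if it takes over 144 s, if anything falls off the work surface, if the arm or the gripper's body presses on something with over 40 N, if the wrist force passes 120 N, or if a joint passes its speed limit or range.

### The arm

A 6-joint arm with a two-finger parallel gripper is mounted at the origin on the work surface. World frame = base frame: x ahead of the robot, y to its left, z up, the work surface at z = 0. Lengths are in m, angles in degrees, forces in N, time in s.
With the tool pointing down it reaches from about 0.35 to 0.875 m from the base axis. Payload 4.2 kg.
Tool frame: the origin (TCP) lies between the finger pads; the fingertips stand 17 mm ahead of it and the grasp point (between the pads) lies 2 mm behind it (robot.tcp_to_tips is the distance from the TCP to the fingertips, in m); z points along the fingers, y is the line along which they close (so a half turn about z gives the same grasp; the last joint's range is limited). The gripper opens to 87 mm and grips with 3 to 60 N. Pads are 19 mm wide; open, the fingers measure 117 mm over their backs; the gripper's body (75 mm by 190 mm) begins 51 mm behind the grasp point.
Start: joints at [80.077, 22.042, 0.453, 0, -68.411, -14.817], TCP at [0.262, 0.568, 0.215] pointing down, gripper open.
Joint ranges: [-179.83, 179.83], [-69.29, 118.12], [-61.27, 80.66], [-181.25, 117.63], [-171.15, -9.14], [-177.46, 177.46]. Speed limits (degrees/s): [159.86, 159.86, 180, 180, 180, 180].

### API

Orientations are given as [roll, pitch, yaw] about the fixed x, y, z axes, in that order (R = Rz(yaw) Ry(pitch) Rx(roll)).
In Python, from plant import robot gives the robot as it stands.
- The arm moves only by the tool step_arm, never from a script. Its argument "deltas" is a list of rows, each a list of 6 numbers: the shift along the tool's x, y, z in m, then the turn, a rotation vector about the tool's x, y, z in degrees. In form: [[tx, ty, tz, wx, wy, wz], ...]. A call has 1 to 5 rows; each row is the pose to reach, as a shift and turn from the pose commanded when the call began, along the tool's axes at that moment; what a row does not reach only later rows make up. A row lasts 1/12 s, in which the tool goes at most 41.7 mm and 7.16 degrees, less where a joint would pass 70% of its speed; a pose out of reach is approached as far as the arm can. A call with a gripper value outside its range is refused whole. "fingers" is the closure in counts, from 0 (fully open) to 255 (shut), set as the call begins (left out, the last holds). The fingers move at their own pace and stop on an object; "grip_force" is the grip in N (left out, the last holds). Time passes only in rows, so rows that repeat a pose let the fingers close. It gives the time, the measured TCP pose, the force, the opening and the grip force at its end, in the units of the state.
- robot.get_state(): the state, without advancing time (a new reading comes with each control period).
- robot.camera(name): name is "scene" or "top"; returns a dict with "image" (400x640x3 uint8, red, green, blue), "K" (3x3 intrinsics, pixels), "distortion" ([k1, k2, p1, p2, k3] as OpenCV has them; the pictures are not rectified), "cam_to_world" (4x4, takes a point from camera to world coordinates). Camera axes: x right, y down, z forward; pixel columns grow to the right and rows downward; lengths in m; the calibration is good to about 2 mm. A picture is of the moment at which its call begins. There is no depth.
- robot.finish_job(): hands the job in; it is judged then, once.
The state is a dict: "t": time; "joint_positions": joint angles; "qvel": joint speeds; "joint_torque": joint torques, N m; "eef_pos": TCP position; "orientation": TCP orientation; "contact_force": force on the tool from outside, world axes, zero at the start; "moment": the same for the moment, N m; "gripper_width": opening from 0.0 (shut) to 1.0 (fully open); "grip_force": force on a finger pad.
Only numpy, scipy, OpenCV 4.12 (cv2) and the standard library are available. Lean on these libraries where they do the work, as an engineer would, in place of code of your own. Each camera call takes 0.05 s, during which the arm holds its last target. There are 200 camera calls.

## Working session

There is one attempt and no reset: what is moved stays moved. The work goes in short steps, Python scripts to look and compute and a tool call to move; the robot and the scene stay as the last step left them, time stands still between calls to the robot, and variables do not carry over. Pictures are saved under pics/ and viewed, at most 14 in all, crops included, and the job is handed in when it is done.

Besides the shell and the picture viewer there is one more tool, called as a command line: name --pt "numbers of a row" for each row, then --argument value for the rest. step_arm: Moves the arm, as the interface text tells. Its arguments: {"type":"object","properties":{"deltas":{"type":"array"},"fingers":{"type":"number"},"grip_force":{"type":"number"}},"required":["deltas"]}

```bash
ls; mkdir -p pics
python3 - <<'E'
from plant import robot
import cv2
s=robot.get_state();print({k:s[k] for k in s if k in('t','eef_pos','orientation','gripper_width','contact_force')})
for n in('top','scene'):
    c=robot.camera(n);cv2.imwrite(f'pics/{n}0.png',c['image'][:,:,::-1]);print(n,c['K'].round(1).tolist(),c['distortion'],c['cam_to_world'].round(3).tolist())
E
```

```text
pics
{'t': 0.0, 'eef_pos': array([0.26130209, 0.56708064, 0.2134494 ]), 'orientation': array([ 1.79874358e+02, -6.14175346e-03, -2.47518450e+01]), 'contact_force': array([ 0.37317211,  0.11574045, -0.63313738]), 'gripper_width': 1.0026993256630357}
top [[395.5, 0.0, 322.0], [0.0, 395.5, 198.9], [0.0, 0.0, 1.0]] [-0.01010432  0.          0.          0.          0.        ] [[-0.001, -0.998, 0.06, 0.469], [-1.0, 0.0, -0.016, 0.016], [0.016, -0.06, -0.998, 0.92], [0.0, 0.0, 0.0, 1.0]]
scene [[506.8, 0.0, 325.5], [0.0, 506.8, 203.4], [0.0, 0.0, 1.0]] [-0.16573849  0.          0.          0.          0.        ] [[-0.66, 0.508, -0.554, 1.113], [0.751, 0.463, -0.47, 0.461], [0.017, -0.726, -0.687, 0.759], [0.0, 0.0, 0.0, 1.0]]
```

View pics/top0.png

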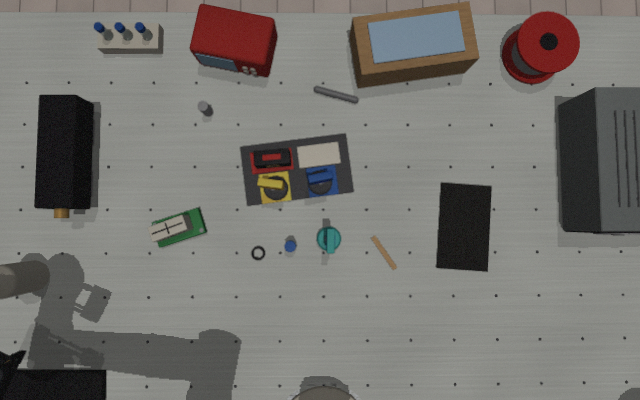

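View pics/scene0.png

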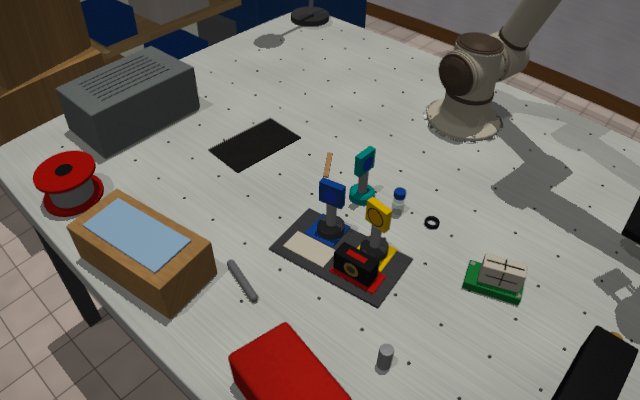

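Top view: the base with the target is at (178,227), the stand at (297,168) with yellow left (275,187) and blue right (321,180). The sensor is behind yellow at (271,158) and the white pad is at (319,154). The mat is at (464,227), the vial at (290,245) and the turquoise decoy at (328,238).

```bash
cat > h.py <<'E'
import numpy as np, cv2
from plant import robot
def cast(c,px,z):
    px=np.asarray(px,float).reshape(-1,1,2)
    u=cv2.undistortPoints(px,c['K'],c['distortion'])[:,0]
    T=c['cam_to_world'];d=np.c_[u,np.ones(len(u))]@T[:3,:3].T;o=T[:3,3]
    return (o+d*((np.reshape(z,(-1,1))-o[2])/d[:,2:]))[:,:2] 
def proj(c,P):
    T=np.linalg.inv(c['cam_to_world'])
    return cv2.projectPoints(np.asarray(P,float).reshape(-1,3),cv2.Rodrigues(T[:3,:3])[0],T[:3,3],c['K'],c['distortion'])[0][:,0]
def blob(c,lo,hi,roi,z,n=1,close=0):
    """HSV mask inside roi (x0,y0,x1,y1): minAreaRect of largest blobs cast on plane z"""
    h=cv2.cvtColor(c['image'],cv2.COLOR_RGB2HSV);m=cv2.inRange(h,np.array(lo),np.array(hi))
    k=np.zeros_like(m);k[roi[1]:roi[3],roi[0]:roi[2]]=255;m&=k
    if close:m=cv2.morphologyEx(m,cv2.MORPH_CLOSE,np.ones((close,close)))
    cs=sorted(cv2.findContours(m,cv2.RETR_EXTERNAL,cv2.CHAIN_APPROX_NONE)[0],key=cv2.contourArea)[::-1][:n]
    return [rect(cast(c,q.reshape(-1,2),z))+(cv2.contourArea(q),) for q in cs]
def rect(w):
    (cx,cy),(a,b),t=cv2.minAreaRect((w*1000).astype(np.float32))
    # angle of the SHORT side vs x, in (-90,90]
    if a>b:t+=90;a,b=b,a
    return np.round([cx,cy],1),round(a,1),round(b,1),round((t+90)%180-90,1)
E
python3 - <<'E'
from h import *
c=robot.camera('top');s=robot.camera('scene')
np.save('pics/c.npy',np.array([c,s],object),allow_pickle=True)
print('stand/dark',blob(c,(0,0,0),(180,110,75),(235,125,360,210),.006,1,9))
print('mat',blob(c,(0,0,0),(180,255,60),(425,170,505,285),.004))
print('white pad',blob(c,(0,0,130),(30,70,255),(292,138,345,170),.009,2))
print('base',blob(c,(50,100,30),(80,255,255),(140,195,215,255),.02,1,15))
print('target',blob(c,(0,0,120),(40,60,255),(140,205,200,250),.066,2,3))
print('red',blob(c,(0,150,60),(8,255,255),(240,140,300,180),.009,3))
print('vial',blob(c,(105,100,50),(125,255,255),(280,230,300,260),.06))
print('decoy',blob(c,(80,100,50),(98,255,255),(305,210,350,265),.1))
a=cv2.resize(c['image'][125:215,230:365],None,fx=5.5,fy=5.5,interpolation=cv2.INTER_CUBIC)
b=cv2.resize(s['image'][170:310,260:430],None,fx=4.2,fy=4.2,interpolation=cv2.INTER_CUBIC)
cv2.imwrite('pics/a.png',a[:,:,::-1]);cv2.imwrite('pics/b.png',b[:,:,::-1])
E
```

```text
stand/dark [(array([593.5,  67. ]), 138.4, 259.3, 7.5, 5922.5)]
mat [(array([ 460.6, -328.4]), 119.3, 197.8, 85.7, 4183.5)]
white pad [(array([627.9,   9.8]), 49.1, 94.8, 7.6, 793.5), (array([666.1,  71.1]), 0.0, 0.0, 0.0, 0.0)]
base [(array([460.1, 324.9]), 58.4, 110.5, 18.0, 513.0)]
target [(array([460.6, 329.5]), 94.2, 128.1, -0.0, 1638.5)]
red [(array([612.6, 118.8]), 48.4, 95.4, 7.5, 166.5), (array([622.5, 119.4]), 13.4, 42.2, 4.5, 79.5)]
vial [(array([419.2,  71.5]), 21.5, 21.6, -0.1, 79.0)]
decoy [(array([435.9, -11.4]), 46.7, 49.5, -44.9, 419.0)]
```

View pics/a.png

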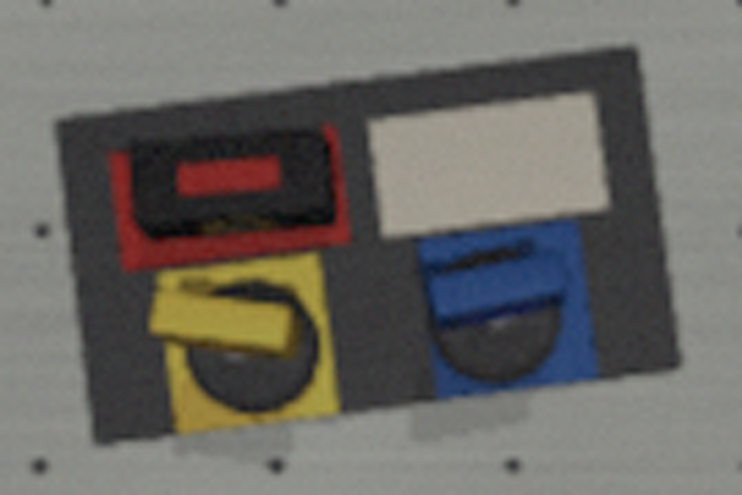

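View pics/b.png

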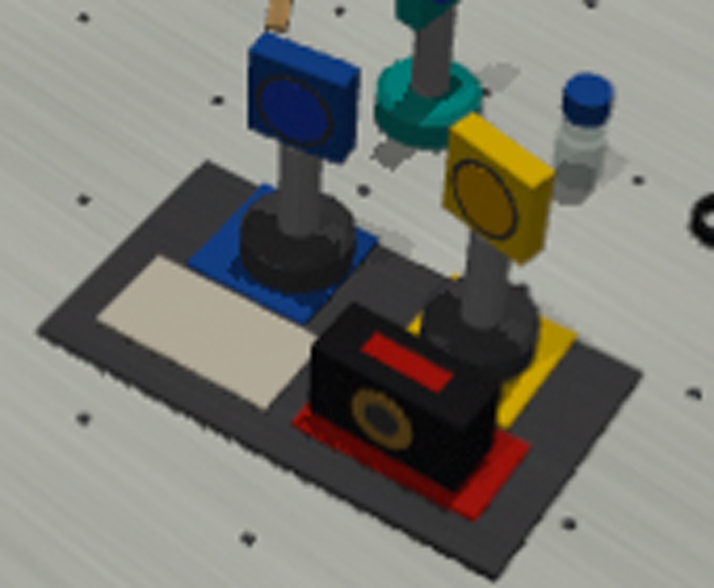

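The enlarged crops show both plates leaning away from the feet because of perspective, the sensor on the red pad, and a clear white pad. Next I compute the post poses from plate corners and foot circles in both views.

```bash
cat >> h.py <<'E'
from scipy.spatial.transform import Rotation as Ro
def pose():
    s=robot.get_state();return s['eef_pos'],Ro.from_euler('xyz',s['orientation'],degrees=True)
def go(x,y,z,yaw):
    """shift (mm) and turn (deg) in tool axes from measured pose to tool-down pose"""
    p,R=pose();t=Ro.from_euler('xyz',[180,0,yaw],degrees=True)
    print('go',(R.inv().apply(np.array([x,y,z])/1000-p)*1000).round(1),(R.inv()*t).as_rotvec(degrees=True).round(1))
E
python3 - <<'E'
from h import *
c,s=np.load('pics/c.npy',allow_pickle=True)
A=lambda q:np.array(q)/5.5+[230,125]-.4
B=lambda q:np.array(q)/4.2+[260,170]-.4
r=lambda a:(a*1000).round(0).tolist()
print('pads corner-mid yellow',r(cast(c,A([[322,252],[175,432]]),.009).mean(0)),'blue',r(cast(c,A([[582,220],[437,397]]),.009)),r(cast(c,A([[418,238],[597,375]]),.009).mean(0)))
print('feet top',r(cast(c,A([[253,347],[497,318]]),.029)),'scene',r(cast(s,B([[481,325],[298,228]]),.029)))
Y=cast(s,B([[475,113],[553,165],[527,180],[452,130]]),.134);L=cast(s,B([[268,33],[359,67],[337,82],[249,48]]),.134)
for n,q in(('Y',Y),('B',L)):print(n,r(q),r(q.mean(0)),rect(q))
Yt=cast(c,A([[165,285],[300,308],[292,340],[150,318]]),.134);Bt=cast(c,A([[430,278],[560,260],[567,295],[440,315]]),.134)
for n,q in(('Yt',Yt),('Bt',Bt)):print(n,r(q.mean(0)),rect(q))
# sensor top label, target top
print('label',blob(c,(0,150,60),(8,255,255),(240,140,300,180),.055,3)[1], blob(s,(0,150,60),(8,255,255),(340,240,380,270),.055,2))
for v in(c,s):
    h=cv2.cvtColor(v['image'],cv2.COLOR_RGB2HSV)
    g=blob(v,(0,0,150),(40,70,255),(140,205,200,250) if v is c else (470,245,535,285),.066,3,3);print('target',g)
a=cv2.resize(c['image'][200:255,140:215],None,fx=8,fy=8,interpolation=cv2.INTER_CUBIC)
b=cv2.resize(s['image'][245:310,455:535],None,fx=6,fy=6,interpolation=cv2.INTER_CUBIC)
o=np.zeros((440,1080,3),np.uint8)
im=np.zeros((440+390,600,3),np.uint8);im[:440,:600]=a;im[440:,:480]=b
im=cv2.resize(im,None,fx=.7,fy=.7);cv2.imwrite('pics/t.png',im[:,:,::-1])
go(460,325,120,-72)
E
```

```text
pads corner-mid yellow [552.0, 110.0] blue [[604.0, -30.0], [529.0, 31.0]] [567.0, 2.0]
feet top [[548.0, 106.0], [560.0, 6.0]] scene [[554.0, 112.0], [563.0, 9.0]]
Y [[538.0, 85.0], [541.0, 130.0], [556.0, 127.0], [553.0, 85.0]] [547.0, 107.0] (array([547.3, 107.1]), 15.4, 44.6, -4.5)
B [[559.0, -16.0], [549.0, 29.0], [563.0, 28.0], [572.0, -16.0]] [561.0, 6.0] (array([560.4,   6.5]), 13.8, 48.5, 11.8)
Yt [551.0, 105.0] (array([551.8, 105.9]), 12.7, 53.0, -8.8)
Bt [561.0, 7.0] (array([561.1,   6.9]), 13.9, 48.2, 9.0)
label (array([614.8, 114.2]), 12.8, 40.1, 4.5, 79.5) [(array([612.7, 113.6]), 13.8, 41.2, 6.0, 105.5)]
target [(array([465.2, 316.5]), 29.1, 35.1, 20.1, 127.5), (array([442.4, 351.8]), 11.1, 33.5, 20.7, 61.0), (array([459. , 358.1]), 10.0, 32.7, 22.0, 28.5)]
target [(array([445.7, 322.8]), 101.6, 121.5, 24.8, 1615.0)]
go [281.8 136.8  94.1] [ 0.1 -0.  47.3]
```

View pics/t.png

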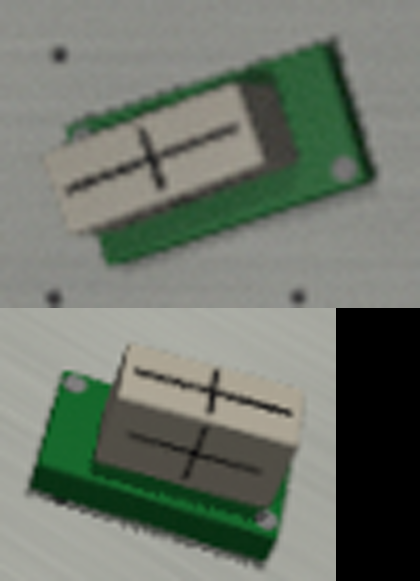

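The close-up shows the target cross at (150,159) in the picture, which is top pixel (166.8,228.4). I'll refine the target later and start with the blue post at about (561,7), angle 10°.

Run:
```python
from h import *
c,s=np.load('pics/c.npy',allow_pickle=True)
A=lambda q:np.array(q)/5.6+[140,200]-.4
print('target top',rect(cast(c,A([[243,83],[268,162],[77,235],[45,152]]),.066)),cast(c,A([150,159]),.066)*1000)
print('base top',rect(cast(c,A([[333,42],[375,182],[108,262],[68,125]]),.02)))
print('scene cross',cast(s,(np.array([213,393-308])/4.2+[455,245]-.4),.066)*1000)
go(561,7,200,-80)
```

```text
target top (array([458.1, 332.9]), 34.1, 79.5, 19.4) [[458.33105767 335.93768911]]
base top (array([459.9, 324.5]), 59.3, 111.3, 17.5)
scene cross [[456.82601066 336.04313142]]
go [506.6 383.4  14.5] [ 0.1 -0.  55.3]
```

step_arm --pt "0.025 0.019 0 0 0 0" --pt "0.051 0.038 0.001 0 0 0" --pt "0.076 0.057 0.002 0 0 0" --pt "0.101 0.077 0.003 0 0 0" --pt "0.127 0.096 0.0035 0 0 0" --fingers 0 --grip_force 40

```text
t: 0.62
eef_pos: [0.3369, 0.4257, 0.2107]
orientation: [180.0, 0.0, -24.7]
contact_force: [1.1, 0.9, 0.7]
gripper_width: 1.003
grip_force: 0.0
```

step_arm --pt "0.025 0.019 0 0 0 0" --pt "0.051 0.038 0.001 0 0 0" --pt "0.076 0.057 0.002 0 0 0" --pt "0.101 0.077 0.003 0 0 0" --pt "0.127 0.096 0.0035 0 0 0"

```text
t: 1.03
eef_pos: [0.412, 0.2853, 0.2074]
orientation: [180.0, 0.0, -24.7]
contact_force: [0.4, -0.2, -0.2]
gripper_width: 0.999
grip_force: 0.0
```

step_arm --pt "0.025 0.019 0 0 0 0" --pt "0.051 0.038 0.001 0 0 0" --pt "0.076 0.057 0.002 0 0 0" --pt "0.101 0.077 0.003 0 0 0" --pt "0.127 0.096 0.0035 0 0 0"

```text
t: 1.45
eef_pos: [0.4872, 0.145, 0.204]
orientation: [180.0, 0.0, -24.7]
contact_force: [0.6, 0.4, 0.4]
gripper_width: 1.003
grip_force: 0.0
```

step_arm --pt "0.025 0.019 0 0 0 0" --pt "0.051 0.038 0.001 0 0 0" --pt "0.076 0.057 0.002 0 0 0" --pt "0.101 0.077 0.003 0 0 0" --pt "0.127 0.096 0.0035 0 0 0"

```text
t: 1.87
eef_pos: [0.5624, 0.0047, 0.2003]
orientation: [180.0, 0.0, -24.7]
contact_force: [0.6, 0.9, 1.0]
gripper_width: 1.001
grip_force: 0.0
```

step_arm --pt "0 0 0 0 0 6" --pt "0 0 0 0 0 12" --pt "0 0 0 0 0 18" --pt "0 0 0 0 0 24" --pt "0 0 0 0 0 30"

```text
t: 2.28
eef_pos: [0.5621, 0.006, 0.2003]
orientation: [180.0, 0.0, -55.1]
contact_force: [-0.5, -0.4, 1.0]
gripper_width: 1.003
grip_force: 0.0
```

step_arm --pt "0 0 0 0 0 6" --pt "0 0 0 0 0 12" --pt "0 0 0 0 0 18" --pt "0 0 0 0 0 25" --pt "0 0 0 0 0 25"

```text
t: 2.7
eef_pos: [0.562, 0.0062, 0.2003]
orientation: [180.0, 0.0, -79.9]
contact_force: [-0.1, -0.3, -0.5]
gripper_width: 0.999
grip_force: 0.0
```

Run:
```python
from h import *
print(pose()[0],robot.get_state()['joint_positions']);go(561,7,107,-80)
```

```text
[0.56199195 0.00622446 0.20033689] [ 1.71486843e+01  1.65652517e+01 -9.78719290e+00 -8.75853468e-03
 -6.36785751e+01 -7.01043738e+00]
go [-0.9  0.8 93.3] [0.  0.  0.1]
```

step_arm --pt "0 0 0.02 0 0 0" --pt "0 0 0.04 0 0 0" --pt "0 0 0.06 0 0 0" --pt "0 0 0.08 0 0 0" --pt "0 0 0.093 0 0 0"

```text
t: 3.12
eef_pos: [0.561, 0.0061, 0.1055]
orientation: [179.8, 0.0, -79.6]
contact_force: [0.2, -0.0, -0.1]
gripper_width: 0.997
grip_force: 0.0
```

step_arm --pt "0 0 0 0 0 0" --pt "0 0 0 0 0 0" --pt "0 0 0 0 0 0" --pt "0 0 0 0 0 0" --pt "0 0 0 0 0 0" --fingers 255

```text
t: 3.53
eef_pos: [0.5629, 0.0064, 0.1088]
orientation: [-179.9, 0.0, -79.7]
contact_force: [-0.7, 0.1, 0.8]
gripper_width: 0.703
grip_force: 0.0
```

step_arm --pt "0 0 0 0 0 0" --pt "0 0 0 0 0 0" --pt "0 0 0 0 0 0" --pt "0 0 0 0 0 0" --pt "0 0 0 0 0 0"

```text
t: 3.95
eef_pos: [0.5622, 0.0063, 0.1076]
orientation: [-180.0, -0.0, -79.7]
contact_force: [1.1, -0.4, 0.8]
gripper_width: 0.324
grip_force: 0.0
```

step_arm --pt "0 0 0 0 0 0" --pt "0 0 0 0 0 0" --pt "0 0 0 0 0 0" --pt "0 0 0 0 0 0" --pt "0 0 0 0 0 0"

```text
t: 4.37
eef_pos: [0.562, 0.0063, 0.1075]
orientation: [180.0, 0.0, -79.7]
contact_force: [-0.8, 0.4, -0.0]
gripper_width: 0.181
grip_force: 39.8
```

step_arm --pt "0 0 -0.003 0 0 0" --pt "0 0 -0.01 0 0 0" --pt "0 0 -0.02 0 0 0" --pt "0 0 -0.035 0 0 0" --pt "0 0 -0.05 0 0 0"

```text
t: 4.78
eef_pos: [0.5619, 0.0061, 0.1582]
orientation: [179.9, -0.0, -79.7]
contact_force: [1.5, 0.2, -4.2]
gripper_width: 0.18
grip_force: 39.8
```

Run:
```python
from h import *
m=np.array([460.6,-328.4]);a=np.radians(-4.3);u=np.array([np.cos(a),np.sin(a)])
c=robot.camera('top');s=robot.camera('scene')
im=np.vstack([c['image'][100:260,180:420],cv2.resize(s['image'][100:300,220:460],(240,200))]);cv2.imwrite('pics/g1.png',cv2.resize(im,None,fx=1.6,fy=1.6)[:,:,::-1])
print('spots',m+52*u,m-52*u);go(*(m+50*u),257,-80)
```

```text
spots [ 512.45362694 -332.29889379] [ 408.74637306 -324.50110621]
go [323.6 113.  -96.8] [-0.4 -0.   0.3]
```

View pics/g1.png

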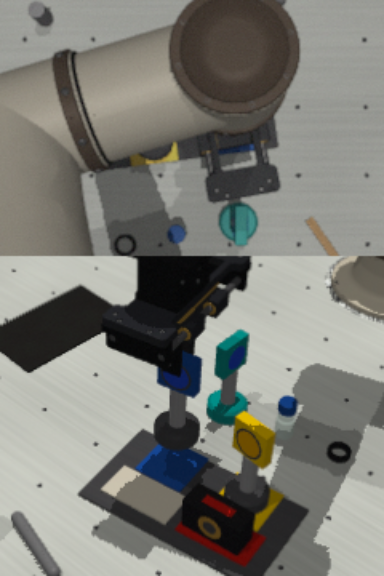

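The scene view shows the blue post hanging upright in the gripper, clear of its pad. I'll carry it to the mat.

step_arm --pt "0 0 -0.02 0 0 0" --pt "0 0 -0.04 0 0 0" --pt "0 0 -0.06 0 0 0" --pt "0 0 -0.08 0 0 0" --pt "0 0 -0.095 0 0 0"

```text
t: 5.3
eef_pos: [0.5622, 0.0063, 0.2536]
orientation: [-180.0, 0.0, -79.7]
contact_force: [0.0, 0.5, -3.7]
gripper_width: 0.18
grip_force: 39.8
```

step_arm --pt "0.02 0.008 0 0 0 0" --pt "0.045 0.016 0 0 0 0" --pt "0.07 0.024 0 0 0 0" --pt "0.095 0.032 0 0 0 0" --pt "0.12 0.042 0 0 0 0"

```text
t: 5.72
eef_pos: [0.5417, -0.1201, 0.2516]
orientation: [179.9, 0.0, -79.7]
contact_force: [0.4, 1.0, -4.1]
gripper_width: 0.178
grip_force: 40.0
```

step_arm --pt "0.025 0.008 0 0 0 0" --pt "0.05 0.016 0 0 0 0" --pt "0.075 0.026 0 0 0 0" --pt "0.1 0.035 0 0 0 0" --pt "0.122 0.042 0 0 0 0"

```text
t: 6.13
eef_pos: [0.5215, -0.2481, 0.2516]
orientation: [179.9, 0.1, -79.8]
contact_force: [1.0, -0.7, -4.4]
gripper_width: 0.181
grip_force: 40.0
```

step_arm --pt "0.025 0.009 0 0 0 0" --pt "0.045 0.016 0 0 0 0" --pt "0.065 0.022 0 0 0 0" --pt "0.08 0.028 0 0 0 0" --pt "0.082 0.029 0 0 0 0"

```text
t: 6.55
eef_pos: [0.5076, -0.3348, 0.2512]
orientation: [179.9, 0.0, -79.9]
contact_force: [-0.7, -0.4, -4.9]
gripper_width: 0.185
grip_force: 40.0
```

Run:
```python
from h import *
go(510.5,-332,103,-80)
```

```text
go [ -2.2  -3.6 148.2] [0.1 0.  0.1]
```

step_arm --pt "-0.002 -0.003 0.02 0 0 0" --pt "-0.002 -0.003 0.045 0 0 0" --pt "-0.002 -0.003 0.07 0 0 0" --pt "-0.002 -0.003 0.095 0 0 0" --pt "-0.002 -0.003 0.11 0 0 0"

```text
t: 6.97
eef_pos: [0.5094, -0.3286, 0.1387]
orientation: [179.7, 0.2, -79.8]
contact_force: [-1.1, -0.4, -5.4]
gripper_width: 0.182
grip_force: 40.0
```

step_arm --pt "0 0 0.01 0 0 0" --pt "0 0 0.02 0 0 0" --pt "0 0 0.029 0 0 0" --pt "0 0 0.034 0 0 0" --pt "0 0 0.036 0 0 0"

```text
t: 7.38
eef_pos: [0.5112, -0.33, 0.106]
orientation: [180.0, 0.0, -79.7]
contact_force: [0.7, 0.5, -4.1]
gripper_width: 0.182
grip_force: 40.0
```

step_arm --pt "0 0 0.001 0 0 0" --pt "0 0 0.002 0 0 0" --pt "0 0 0.003 0 0 0" --pt "0 0 0.003 0 0 0" --pt "0 0 0.003 0 0 0"

```text
t: 7.8
eef_pos: [0.5115, -0.3303, 0.104]
orientation: [-180.0, -0.0, -79.7]
contact_force: [0.4, 0.1, -4.4]
gripper_width: 0.182
grip_force: 40.0
```

step_arm --pt "0 0 0.0005 0 0 0" --pt "0 0 0.001 0 0 0" --pt "0 0 0.0015 0 0 0" --pt "0 0 0.0015 0 0 0" --pt "0 0 0.0015 0 0 0"

```text
t: 8.22
eef_pos: [0.5116, -0.3303, 0.1028]
orientation: [-180.0, -0.0, -79.7]
contact_force: [0.0, 0.1, 0.4]
gripper_width: 0.179
grip_force: 40.0
```

step_arm --pt "0 0 0 0 0 0" --pt "0 0 0 0 0 0" --pt "0 0 0 0 0 0" --pt "0 0 0 0 0 0" --pt "0 0 0 0 0 0" --fingers 0

```text
t: 8.63
eef_pos: [0.5115, -0.3303, 0.1022]
orientation: [-180.0, -0.0, -79.7]
contact_force: [0.3, 0.2, 0.5]
gripper_width: 0.474
grip_force: 0.0
```

step_arm --pt "0 0 0 0 0 0" --pt "0 0 0 0 0 0" --pt "0 0 0 0 0 0" --pt "0 0 0 0 0 0" --pt "0 0 0 0 0 0"

```text
t: 9.05
eef_pos: [0.5113, -0.3302, 0.1021]
orientation: [180.0, 0.0, -79.7]
contact_force: [-0.2, -0.1, -0.2]
gripper_width: 0.852
grip_force: 0.0
```

step_arm --pt "0 0 -0.02 0 0 0" --pt "0 0 -0.05 0 0 0" --pt "0 0 -0.08 0 0 0" --pt "0 0 -0.1 0 0 0" --pt "0 0 -0.1 0 0 0"

```text
t: 9.47
eef_pos: [0.5139, -0.3317, 0.2079]
orientation: [-179.5, -0.4, -79.7]
contact_force: [0.5, -0.4, -0.4]
gripper_width: 0.995
grip_force: 0.0
```

Run:
```python
from h import *
c=robot.camera('top');s=robot.camera('scene')
print('yellow sc',blob(s,(22,150,150),(32,255,255),(340,180,420,250),.134,2))
im=np.vstack([c['image'][110:310,380:560],s['image'][100:300,260:440]]);cv2.imwrite('pics/g2.png',cv2.resize(im,None,fx=1.45,fy=1.45)[:,:,::-1])
go(549.5,107,200,-96)
```

```text
yellow sc [(array([548.5, 108.1]), 15.0, 48.4, -7.2, 132.0), (array([615. , 185.5]), 6.6, 11.6, 41.9, 10.5)]
go [-423.4 -115.1    2.8] [-0.1 -0.  16.3]
```

View pics/g2.png

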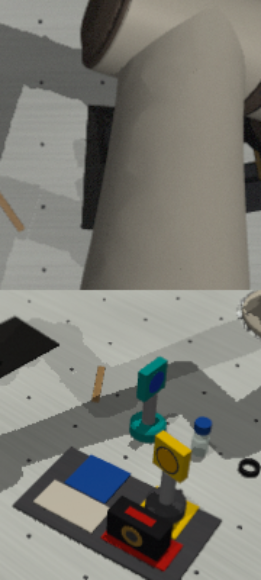

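The mat is hidden by the arm. The scene view shows the pads clear and the yellow post standing; its plate top measures 15×48 mm at (548.5,108), −7°.

step_arm --pt "-0.028 -0.008 0 0 0 0" --pt "-0.056 -0.015 0 0 0 0" --pt "-0.085 -0.023 0 0 0 0" --pt "-0.113 -0.031 0 0 0 0" --pt "-0.142 -0.038 0 0 0 0"

```text
t: 9.98
eef_pos: [0.5224, -0.1823, 0.2002]
orientation: [179.8, 0.1, -79.8]
contact_force: [0.8, 0.6, 0.2]
gripper_width: 1.003
grip_force: 0.0
```

step_arm --pt "-0.028 -0.008 0 0 0 0" --pt "-0.056 -0.015 0 0 0 0" --pt "-0.085 -0.023 0 0 0 0" --pt "-0.113 -0.031 0 0 0 0" --pt "-0.142 -0.038 0 0 0 0"

```text
t: 10.4
eef_pos: [0.5345, -0.0359, 0.2004]
orientation: [179.8, 0.0, -79.8]
contact_force: [1.3, 0.3, 0.7]
gripper_width: 0.999
grip_force: 0.0
```

step_arm --pt "-0.028 -0.008 0 0 0 0" --pt "-0.056 -0.015 0 0 0 0" --pt "-0.085 -0.023 0 0 0 0" --pt "-0.113 -0.031 0 0 0 0" --pt "-0.14 -0.038 0 0 0 0"

```text
t: 10.82
eef_pos: [0.547, 0.1086, 0.2003]
orientation: [179.8, -0.0, -79.7]
contact_force: [0.3, -0.5, 0.6]
gripper_width: 1.008
grip_force: 0.0
```

step_arm --pt "0 0 0 0 0 6" --pt "0 0 0 0 0 12" --pt "0 0 0 0 0 17" --pt "0 0 0 0 0 17" --pt "0 0 0 0 0 17"

```text
t: 11.23
eef_pos: [0.5473, 0.1071, 0.2007]
orientation: [179.9, -0.1, -96.6]
contact_force: [0.5, 0.3, -0.4]
gripper_width: 0.996
grip_force: 0.0
```

Run:
```python
from h import *
go(548.5,107.5,107,-97)
```

```text
go [-0.6 -1.4 93.7] [ 0.1 -0.1  0.4]
```

step_arm --pt "0 -0.001 0.02 0 0 0" --pt "0 -0.001 0.045 0 0 0" --pt "0 -0.001 0.07 0 0 0" --pt "0 -0.001 0.088 0 0 0" --pt "0 -0.001 0.093 0 0 0"

```text
t: 11.65
eef_pos: [0.5464, 0.106, 0.1052]
orientation: [179.6, -0.2, -96.7]
contact_force: [-0.4, -0.5, 0.4]
gripper_width: 0.996
grip_force: 0.0
```

step_arm --pt "0 0 0 0 0 0" --pt "0 0 0 0 0 0" --pt "0 0 0 0 0 0" --pt "0 0 0 0 0 0" --pt "0 0 0 0 0 0" --fingers 255

```text
t: 12.07
eef_pos: [0.5496, 0.1075, 0.1102]
orientation: [-179.9, 0.1, -96.7]
contact_force: [-0.9, 0.6, -0.4]
gripper_width: 0.708
grip_force: 0.0
```

step_arm --pt "0 0 0 0 0 0" --pt "0 0 0 0 0 0" --pt "0 0 0 0 0 0" --pt "0 0 0 0 0 0" --pt "0 0 0 0 0 0"

```text
t: 12.48
eef_pos: [0.549, 0.1072, 0.1091]
orientation: [-180.0, 0.0, -96.7]
contact_force: [0.1, 0.8, 0.2]
gripper_width: 0.324
grip_force: 0.0
```

step_arm --pt "0 0 0 0 0 0" --pt "0 0 0 0 0 0" --pt "0 0 0 0 0 0" --pt "0 0 0 0 0 0" --pt "0 0 0 0 0 0"

```text
t: 12.9
eef_pos: [0.5487, 0.1072, 0.109]
orientation: [180.0, -0.0, -96.7]
contact_force: [-1.0, -0.7, 0.6]
gripper_width: 0.182
grip_force: 40.0
```

step_arm --pt "0 0 -0.005 0 0 0" --pt "0 0 -0.02 0 0 0" --pt "0 0 -0.04 0 0 0" --pt "0 0 -0.06 0 0 0" --pt "0 0 -0.08 0 0 0"

```text
t: 13.32
eef_pos: [0.5482, 0.107, 0.189]
orientation: [179.9, -0.0, -96.8]
contact_force: [1.4, 0.5, -3.8]
gripper_width: 0.18
grip_force: 40.0
```

step_arm --pt "0 0 -0.02 0 0 0" --pt "0 0 -0.04 0 0 0" --pt "0 0 -0.06 0 0 0" --pt "0 0 -0.07 0 0 0" --pt "0 0 -0.07 0 0 0"

```text
t: 13.73
eef_pos: [0.55, 0.1076, 0.2612]
orientation: [-179.8, 0.1, -96.7]
contact_force: [0.9, -0.1, -3.8]
gripper_width: 0.181
grip_force: 40.0
```

Run:
```python
from h import *
m=np.array([460.6,-328.4]);a=np.radians(-4.3);u=np.array([np.cos(a),np.sin(a)])
print(m-50*u);go(*(m-50*u),257,-97)
```

```text
[ 410.74074332 -324.65106366]
go [445.6  87.6   2.8] [-0.2  0.1  0.3]
```

step_arm --pt "0.02 0.004 0 0 0 0" --pt "0.05 0.01 0 0 0 0" --pt "0.08 0.016 0 0 0 0" --pt "0.11 0.022 0 0 0 0" --pt "0.14 0.028 0 0 0 0"

```text
t: 14.15
eef_pos: [0.503, -0.0296, 0.2569]
orientation: [179.8, -0.0, -96.7]
contact_force: [1.2, -0.3, -3.6]
gripper_width: 0.179
grip_force: 40.0
```

step_arm --pt "0.03 0.006 0 0 0 0" --pt "0.06 0.012 0 0 0 0" --pt "0.09 0.018 0 0 0 0" --pt "0.12 0.024 0 0 0 0" --pt "0.15 0.03 0 0 0 0"

```text
t: 14.57
eef_pos: [0.4556, -0.1749, 0.2571]
orientation: [179.8, 0.0, -96.7]
contact_force: [1.1, -0.2, -4.2]
gripper_width: 0.181
grip_force: 40.0
```

step_arm --pt "0.03 0.006 0 0 0 0" --pt "0.06 0.012 0 0 0 0" --pt "0.09 0.018 0 0 0 0" --pt "0.12 0.024 0 0 0 0" --pt "0.145 0.029 0 0 0 0"

```text
t: 14.98
eef_pos: [0.4098, -0.3156, 0.257]
orientation: [179.8, 0.1, -96.8]
contact_force: [0.0, 0.8, -3.6]
gripper_width: 0.182
grip_force: 40.0
```

step_arm --pt "0.01 0 0 0 0 0" --pt "0.01 0 0.02 0 0 0" --pt "0.01 0 0.04 0 0 0" --pt "0.01 0 0.06 0 0 0" --pt "0.01 0 0.08 0 0 0"

```text
t: 15.4
eef_pos: [0.4094, -0.3238, 0.1766]
orientation: [179.9, 0.1, -96.8]
contact_force: [0.7, -0.4, -4.4]
gripper_width: 0.179
grip_force: 40.0
```

Run:
```python
from h import *
print(pose()[0]);go(411,-325,104,-97)
```

```text
[ 0.40938006 -0.32377512  0.17656386]
go [ 1.1 -1.9 72.6] [0.1 0.1 0.2]
```

step_arm --pt "0 0 0.02 0 0 0" --pt "0 0 0.04 0 0 0" --pt "0 0 0.055 0 0 0" --pt "0 0 0.066 0 0 0" --pt "0 0 0.069 0 0 0"

```text
t: 15.82
eef_pos: [0.4081, -0.323, 0.1065]
orientation: [179.6, 0.2, -96.8]
contact_force: [-0.3, -0.2, -3.8]
gripper_width: 0.179
grip_force: 40.0
```

step_arm --pt "0 0 0.001 0 0 0" --pt "0 0 0.002 0 0 0" --pt "0 0 0.003 0 0 0" --pt "0 0 0.003 0 0 0" --pt "0 0 0.003 0 0 0"

```text
t: 16.23
eef_pos: [0.4107, -0.3246, 0.1077]
orientation: [-179.9, -0.0, -96.7]
contact_force: [0.3, 0.2, -4.3]
gripper_width: 0.185
grip_force: 40.0
```

step_arm --pt "0 0 0.0005 0 0 0" --pt "0 0 0.001 0 0 0" --pt "0 0 0.001 0 0 0" --pt "0 0 0.001 0 0 0" --pt "0 0 0.001 0 0 0"

```text
t: 16.65
eef_pos: [0.4103, -0.3245, 0.1061]
orientation: [-180.0, -0.0, -96.7]
contact_force: [0.8, -0.6, -2.9]
gripper_width: 0.183
grip_force: 40.0
```

step_arm --pt "0 0 0.0005 0 0 0" --pt "0 0 0.001 0 0 0" --pt "0 0 0.0015 0 0 0" --pt "0 0 0.0015 0 0 0" --pt "0 0 0.0015 0 0 0"

```text
t: 17.07
eef_pos: [0.4103, -0.3245, 0.1045]
orientation: [180.0, 0.0, -96.7]
contact_force: [-0.3, 0.1, -4.0]
gripper_width: 0.18
grip_force: 40.0
```

step_arm --pt "0 0 0.0005 0 0 0" --pt "0 0 0.001 0 0 0" --pt "0 0 0.001 0 0 0" --pt "0 0 0.001 0 0 0" --pt "0 0 0.001 0 0 0"

```text
t: 17.48
eef_pos: [0.4105, -0.3246, 0.104]
orientation: [-180.0, -0.0, -96.7]
contact_force: [0.0, 0.8, 1.0]
gripper_width: 0.181
grip_force: 40.0
```

step_arm --pt "0 0 0 0 0 0" --pt "0 0 0 0 0 0" --pt "0 0 0 0 0 0" --pt "0 0 0 0 0 0" --pt "0 0 0 0 0 0" --fingers 0

```text
t: 17.9
eef_pos: [0.4105, -0.3246, 0.1037]
orientation: [-180.0, -0.0, -96.7]
contact_force: [0.5, 0.4, 0.3]
gripper_width: 0.474
grip_force: 0.0
```

step_arm --pt "0 0 0 0 0 0" --pt "0 0 0 0 0 0" --pt "0 0 0 0 0 0" --pt "0 0 0 0 0 0" --pt "0 0 0 0 0 0"

```text
t: 18.32
eef_pos: [0.4104, -0.3245, 0.1035]
orientation: [-180.0, -0.0, -96.7]
contact_force: [0.0, 0.8, 0.2]
gripper_width: 0.854
grip_force: 0.0
```

step_arm --pt "0 0 -0.02 0 0 0" --pt "0 0 -0.05 0 0 0" --pt "0 0 -0.08 0 0 0" --pt "0 0 -0.11 0 0 0" --pt "0 0 -0.11 0 0 0"

```text
t: 18.73
eef_pos: [0.4135, -0.3266, 0.2204]
orientation: [-179.3, -0.3, -96.7]
contact_force: [0.1, -0.4, 0.5]
gripper_width: 0.994
grip_force: 0.0
```

Run:
```python
from h import *
go(458,334,200,-71)
```

```text
go [-661.4   32.8   16.1] [ -0.6  -0.5 -25.7]
```

step_arm --pt "-0.033 0.002 0 0 0 0" --pt "-0.066 0.004 0 0 0 0" --pt "-0.099 0.006 0 0 0 0" --pt "-0.132 0.007 0 0 0 0" --pt "-0.165 0.008 0.002 0 0 0"

```text
t: 19.15
eef_pos: [0.4217, -0.1584, 0.2118]
orientation: [-179.9, -0.0, -96.8]
contact_force: [0.9, 0.2, 0.5]
gripper_width: 1.0
grip_force: 0.0
```

step_arm --pt "-0.033 0.002 0 0 0 0" --pt "-0.066 0.004 0 0 0 0" --pt "-0.099 0.006 0 0 0 0" --pt "-0.132 0.007 0 0 0 0" --pt "-0.165 0.008 0.002 0 0 0"

```text
t: 19.57
eef_pos: [0.4332, 0.0068, 0.21]
orientation: [-179.9, 0.0, -96.7]
contact_force: [0.7, -0.2, 0.8]
gripper_width: 1.001
grip_force: 0.0
```

step_arm --pt "-0.033 0.002 0 0 0 0" --pt "-0.066 0.004 0 0 0 0" --pt "-0.099 0.006 0 0 0 0" --pt "-0.132 0.007 0 0 0 0" --pt "-0.165 0.008 0.002 0 0 0"

```text
t: 19.98
eef_pos: [0.4445, 0.1717, 0.2079]
orientation: [-179.9, 0.1, -96.7]
contact_force: [1.3, -0.0, 0.3]
gripper_width: 1.003
grip_force: 0.0
```

step_arm --pt "-0.033 0.002 0 0 0 0" --pt "-0.066 0.004 0 0 0 0" --pt "-0.099 0.006 0 0 0 0" --pt "-0.132 0.007 0 0 0 0" --pt "-0.165 0.008 0.002 0 0 0"

```text
t: 20.4
eef_pos: [0.456, 0.3366, 0.2058]
orientation: [-180.0, 0.0, -96.7]
contact_force: [0.7, -0.0, 0.0]
gripper_width: 1.003
grip_force: 0.0
```

step_arm --pt "0 0 0 0 0 -6" --pt "0 0 0 0 0 -12" --pt "0 0 0 0 0 -19" --pt "0 0 0 0 0 -26" --pt "0 0 0 0 0 -26"

```text
t: 20.82
eef_pos: [0.4559, 0.3348, 0.2052]
orientation: [180.0, -0.0, -70.6]
contact_force: [-0.0, -0.5, -0.1]
gripper_width: 0.999
grip_force: 0.0
```

Run:
```python
from h import *
c=robot.camera('top');s=robot.camera('scene')
np.save('pics/c2.npy',np.array([c,s],object),allow_pickle=True)
print('sensor label',blob(c,(0,150,60),(8,255,255),(240,140,300,180),.055,3)[1:2], blob(s,(0,150,60),(8,255,255),(340,240,380,270),.055,1))
print('white pad',blob(c,(0,0,130),(30,70,255),(292,138,345,170),.009,1),blob(s,(5,0,120),(40,70,255),(280,225,340,270),.009,1))
print('bluepad',blob(c,(105,100,30),(125,255,255),(295,160,350,210),.009),'yellowpad',blob(c,(20,100,50),(35,255,255),(250,160,300,210),.009))
print('vial',blob(c,(105,100,50),(125,255,255),(280,230,300,260),.06))
im=np.vstack([c['image'][160:290,380:560],s['image'][60:200,180:360]]);cv2.imwrite('pics/g3.png',cv2.resize(im,None,fx=2.2,fy=2.2)[:,:,::-1])
go(458,334,44,-71)
```

```text
sensor label [(array([614.7, 114.2]), 13.1, 40.2, 5.3, 82.0)] [(array([612.7, 113.6]), 13.8, 41.2, 6.0, 108.5)]
white pad [(array([627.8,   9.9]), 49.7, 96.1, 7.3, 817.0)] [(array([626.3,   9.5]), 50.6, 95.6, 7.5, 878.5)]
bluepad [(array([566.7,   1.8]), 67.8, 68.8, 7.2, 812.0)] yellowpad [(array([552.4, 110.8]), 68.8, 69.7, 7.6, 841.0)]
vial [(array([419.2,  71.5]), 21.5, 21.6, -0.1, 79.0)]
go [  1.3  -1.8 161.4] [ 0.  -0.   0.1]
```

View pics/g3.png

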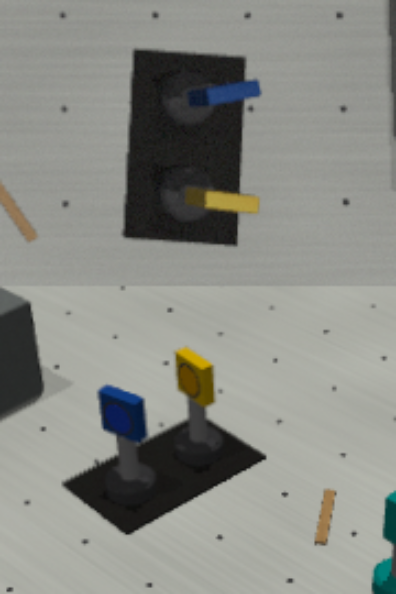

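Both posts stand upright on the mat. Next is the target.

step_arm --pt "0.001 -0.002 0.03 0 0 0" --pt "0.001 -0.002 0.06 0 0 0" --pt "0.001 -0.002 0.09 0 0 0" --pt "0.001 -0.002 0.11 0 0 0" --pt "0.001 -0.002 0.12 0 0 0"

```text
t: 21.33
eef_pos: [0.4569, 0.3328, 0.0825]
orientation: [179.7, -0.1, -70.9]
contact_force: [0.0, -0.4, -0.3]
gripper_width: 0.997
grip_force: 0.0
```

step_arm --pt "0 0 0.01 0 0 0" --pt "0 0 0.02 0 0 0" --pt "0 0 0.03 0 0 0" --pt "0 0 0.039 0 0 0" --pt "0 0 0.04 0 0 0"

```text
t: 21.75
eef_pos: [0.4577, 0.3339, 0.0442]
orientation: [179.9, -0.1, -70.8]
contact_force: [0.5, 0.9, -0.3]
gripper_width: 1.0
grip_force: 0.0
```

step_arm --pt "0 0 0 0 0 0" --pt "0 0 0 0 0 0" --pt "0 0 0 0 0 0" --pt "0 0 0 0 0 0" --pt "0 0 0 0 0 0" --fingers 255

```text
t: 22.17
eef_pos: [0.4585, 0.3347, 0.0461]
orientation: [-179.9, 0.0, -70.7]
contact_force: [0.5, -0.1, -0.1]
gripper_width: 0.706
grip_force: 0.0
```

step_arm --pt "0 0 0 0 0 0" --pt "0 0 0 0 0 0" --pt "0 0 0 0 0 0" --pt "0 0 0 0 0 0" --pt "0 0 0 0 0 0"

```text
t: 22.58
eef_pos: [0.4585, 0.3346, 0.0456]
orientation: [-180.0, 0.0, -70.7]
contact_force: [0.6, 0.3, 0.1]
gripper_width: 0.385
grip_force: 39.8
```

step_arm --pt "0 0 0 0 0 0" --pt "0 0 0 0 0 0" --pt "0 0 0 0 0 0" --pt "0 0 0 0 0 0" --pt "0 0 0 0 0 0"

```text
t: 23.0
eef_pos: [0.4584, 0.3346, 0.0456]
orientation: [-180.0, 0.0, -70.7]
contact_force: [1.4, -0.1, 0.4]
gripper_width: 0.385
grip_force: 39.8
```

step_arm --pt "0 0 -0.005 0 0 0" --pt "0 0 -0.02 0 0 0" --pt "0 0 -0.04 0 0 0" --pt "0 0 -0.06 0 0 0" --pt "0 0 -0.08 0 0 0"

```text
t: 23.42
eef_pos: [0.4572, 0.3335, 0.1256]
orientation: [179.8, -0.1, -70.8]
contact_force: [-0.2, 0.9, -2.3]
gripper_width: 0.388
grip_force: 39.8
```

step_arm --pt "0 0 -0.02 0 0 0" --pt "0 0 -0.04 0 0 0" --pt "0 0 -0.06 0 0 0" --pt "0 0 -0.06 0 0 0" --pt "0 0 -0.06 0 0 0"

```text
t: 23.83
eef_pos: [0.4578, 0.3344, 0.1856]
orientation: [-180.0, 0.1, -70.8]
contact_force: [0.4, -0.1, -2.7]
gripper_width: 0.385
grip_force: 39.8
```

Run:
```python
from h import *
print(pose()[0]);go(627.5,9.8,180,-82.6)
s=robot.camera('scene');cv2.imwrite('pics/g4.png',cv2.resize(s['image'][150:330,420:600],None,fx=2.5,fy=2.5)[:,:,::-1])
```

```text
[0.45776993 0.33439684 0.1856306 ]
go [362.4 -53.3   5.2] [ 0.   0.1 11.8]
```

View pics/g4.png

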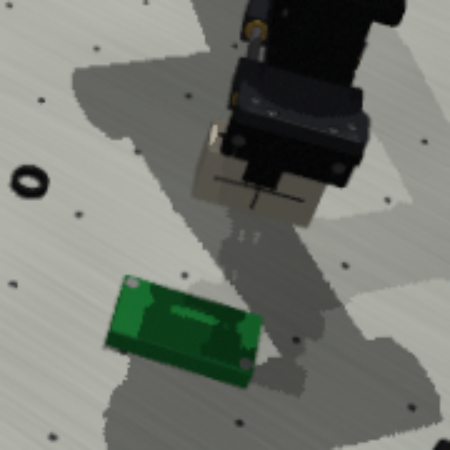

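Target held centrally, with the finger on the cross. Moving to the white pad.

step_arm --pt "0.02 -0.003 0 0 0 0" --pt "0.045 -0.007 0 0 0 0" --pt "0.07 -0.01 0 0 0 0" --pt "0.095 -0.014 0 0 0 0" --pt "0.121 -0.018 0 0 0 0"

```text
t: 24.3
eef_pos: [0.5141, 0.2245, 0.1829]
orientation: [179.7, -0.1, -70.7]
contact_force: [-0.9, 0.2, -2.2]
gripper_width: 0.383
grip_force: 39.8
```

step_arm --pt "0.025 -0.003 0 0 0 0" --pt "0.05 -0.007 0 0 0 0" --pt "0.075 -0.01 0 0 0 0" --pt "0.1 -0.014 0 0 0 0" --pt "0.125 -0.018 0 0 0 0"

```text
t: 24.72
eef_pos: [0.5723, 0.1125, 0.1828]
orientation: [179.7, 0.0, -70.8]
contact_force: [-0.6, 0.2, -3.0]
gripper_width: 0.385
grip_force: 39.8
```

step_arm --pt "0.025 -0.003 0 0 0 0" --pt "0.05 -0.007 0 0 0 0" --pt "0.075 -0.01 0 0 0 0" --pt "0.1 -0.014 0 0 0 0" --pt "0.116 -0.017 0 0 0 0"

```text
t: 25.13
eef_pos: [0.6269, 0.008, 0.1824]
orientation: [179.7, 0.1, -70.8]
contact_force: [0.5, -0.1, -3.2]
gripper_width: 0.386
grip_force: 39.8
```

step_arm --pt "0 0 0 0 0 4" --pt "0 0 0 0 0 8" --pt "0 0 0 0 0 11.8" --pt "0 0 0 0 0 11.8" --pt "0 0 0 0 0 11.8"

```text
t: 25.55
eef_pos: [0.6266, 0.01, 0.1833]
orientation: [179.8, 0.0, -82.5]
contact_force: [-0.4, 0.4, -3.5]
gripper_width: 0.386
grip_force: 39.8
```

Run:
```python
from h import *
print(pose()[0]);go(627.5,9.8,35,-82.6)
s=robot.camera('scene')
print('base',blob(s,(50,80,20),(85,255,255),(440,240,540,320),.02,1,3));cc=robot.camera('top');print(blob(cc,(50,80,20),(85,255,255),(140,195,215,255),.02,1,3))
```

```text
[0.62655861 0.01002203 0.18331032]
go [  0.3  -1.5 148.3] [0.2 0.  0.1]
base [(array([466.1, 329.9]), 74.3, 109.1, 18.7, 1595.0)]
[]
```

step_arm --pt "0 -0.001 0.02 0 0 0" --pt "0 -0.001 0.05 0 0 0" --pt "0 -0.001 0.08 0 0 0" --pt "0 -0.001 0.1 0 0 0" --pt "0 -0.001 0.115 0 0 0"

```text
t: 26.07
eef_pos: [0.6269, 0.0102, 0.0675]
orientation: [179.7, -0.0, -82.5]
contact_force: [-1.0, -0.3, -2.3]
gripper_width: 0.386
grip_force: 39.8
```

step_arm --pt "0 0 0.01 0 0 0" --pt "0 0 0.02 0 0 0" --pt "0 0 0.028 0 0 0" --pt "0 0 0.03 0 0 0" --pt "0 0 0.031 0 0 0"

```text
t: 26.48
eef_pos: [0.6288, 0.0103, 0.0395]
orientation: [-180.0, -0.0, -82.5]
contact_force: [0.7, 0.9, -2.6]
gripper_width: 0.388
grip_force: 39.8
```

step_arm --pt "0 0 0.0005 0 0 0" --pt "0 0 0.001 0 0 0" --pt "0 0 0.001 0 0 0" --pt "0 0 0.001 0 0 0" --pt "0 0 0.001 0 0 0"

```text
t: 26.9
eef_pos: [0.6289, 0.0103, 0.039]
orientation: [-180.0, 0.0, -82.5]
contact_force: [-0.4, -0.3, -3.0]
gripper_width: 0.387
grip_force: 39.8
```

Four mm to go.

step_arm --pt "0 0 0.001 0 0 0" --pt "0 0 0.002 0 0 0" --pt "0 0 0.0025 0 0 0" --pt "0 0 0.003 0 0 0" --pt "0 0 0.003 0 0 0"

```text
t: 27.32
eef_pos: [0.6286, 0.0103, 0.0354]
orientation: [180.0, -0.0, -82.5]
contact_force: [0.8, -0.0, -2.0]
gripper_width: 0.391
grip_force: 39.8
```

step_arm --pt "0 0 0.0005 0 0 0" --pt "0 0 0.001 0 0 0" --pt "0 0 0.001 0 0 0" --pt "0 0 0.001 0 0 0" --pt "0 0 0.001 0 0 0"

```text
t: 27.73
eef_pos: [0.6287, 0.0103, 0.0347]
orientation: [-180.0, -0.0, -82.5]
contact_force: [0.4, -0.2, -1.1]
gripper_width: 0.384
grip_force: 39.8
```

step_arm --pt "0 0 0.0005 0 0 0" --pt "0 0 0.0005 0 0 0" --pt "0 0 0.0005 0 0 0"

```text
t: 27.98
eef_pos: [0.6288, 0.0103, 0.0346]
orientation: [-180.0, -0.0, -82.5]
contact_force: [-0.5, -0.5, 3.1]
gripper_width: 0.385
grip_force: 39.8
```

step_arm --pt "0 0 0 0 0 0" --pt "0 0 0 0 0 0" --pt "0 0 0 0 0 0" --pt "0 0 0 0 0 0" --pt "0 0 0 0 0 0" --fingers 0

```text
t: 28.4
eef_pos: [0.6288, 0.0103, 0.034]
orientation: [-180.0, -0.0, -82.5]
contact_force: [-0.7, 0.1, 0.5]
gripper_width: 0.679
grip_force: 0.0
```

step_arm --pt "0 0 0 0 0 0" --pt "0 0 0 0 0 0" --pt "0 0 0 0 0 0" --pt "0 0 0 0 0 0" --pt "0 0 0 0 0 0"

```text
t: 28.82
eef_pos: [0.6286, 0.0103, 0.034]
orientation: [180.0, -0.0, -82.5]
contact_force: [-0.1, -0.4, 0.3]
gripper_width: 0.984
grip_force: 0.0
```

step_arm --pt "0 0 -0.02 0 0 0" --pt "0 0 -0.05 0 0 0" --pt "0 0 -0.08 0 0 0" --pt "0 0 -0.1 0 0 0" --pt "0 0 -0.1 0 0 0"

```text
t: 29.23
eef_pos: [0.632, 0.0107, 0.1399]
orientation: [-179.4, -0.0, -82.5]
contact_force: [0.2, 0.2, 1.7]
gripper_width: 1.003
grip_force: 0.0
```

Run:
```python
from h import *
s=robot.camera('scene')
print('sensor label', blob(s,(0,150,60),(8,255,255),(340,240,380,270),.055,1))
go(613.7,113.9,120,-84)
```

```text
sensor label [(array([612.8, 113.5]), 14.0, 41.0, 5.5, 109.0)]
go [-104.5    3.2   17.2] [-0.4  0.   1.5]
```

step_arm --pt "-0.02 0 0 0 0 0" --pt "-0.05 0 0 0 0 0" --pt "-0.08 0.001 0 0 0 1" --pt "-0.105 0.001 0 0 0 1.5" --pt "-0.105 0.001 0 0 0 1.5"

```text
t: 29.7
eef_pos: [0.6129, 0.1178, 0.1326]
orientation: [179.9, 0.0, -83.8]
contact_force: [0.1, -0.1, -0.0]
gripper_width: 1.002
grip_force: 0.0
```

step_arm --pt "0 0 0 0 0 0" --pt "0 0 0 0 0 0" --pt "0 0 0 0 0 0"

```text
t: 29.95
eef_pos: [0.6137, 0.1134, 0.1334]
orientation: [179.9, -0.0, -84.1]
contact_force: [0.7, 0.4, -0.3]
gripper_width: 1.001
grip_force: 0.0
```

Run:
```python
from h import *
print(pose()[0]);go(613.7,113.9,35,-84)
```

```text
[0.61374485 0.11335025 0.13335594]
go [-0.6 -0.1 98.4] [ 0.1 -0.  -0.1]
```

step_arm --pt "0 0 0.02 0 0 0" --pt "0 0 0.04 0 0 0" --pt "0 0 0.06 0 0 0" --pt "0 0 0.08 0 0 0" --pt "0 0 0.098 0 0 0"

```text
t: 30.37
eef_pos: [0.6138, 0.1128, 0.0347]
orientation: [179.9, -0.0, -84.2]
contact_force: [-0.1, 0.4, 0.2]
gripper_width: 1.005
grip_force: 0.0
```

step_arm --pt "0 0 0 0 0 0" --pt "0 0 0 0 0 0" --pt "0 0 0 0 0 0" --pt "0 0 0 0 0 0" --pt "0 0 0 0 0 0" --fingers 255

```text
t: 30.78
eef_pos: [0.615, 0.1145, 0.0376]
orientation: [-179.8, 0.0, -84.0]
contact_force: [0.2, 0.1, 0.4]
gripper_width: 0.703
grip_force: 0.0
```

step_arm --pt "0 0 0 0 0 0" --pt "0 0 0 0 0 0" --pt "0 0 0 0 0 0" --pt "0 0 0 0 0 0" --pt "0 0 0 0 0 0"

```text
t: 31.2
eef_pos: [0.6141, 0.1144, 0.0363]
orientation: [-180.0, -0.0, -84.0]
contact_force: [-0.3, -0.1, 0.7]
gripper_width: 0.388
grip_force: 39.9
```

step_arm --pt "0 0 0 0 0 0" --pt "0 0 0 0 0 0" --pt "0 0 0 0 0 0" --pt "0 0 0 0 0 0" --pt "0 0 0 0 0 0"

```text
t: 31.62
eef_pos: [0.6141, 0.1144, 0.0363]
orientation: [-180.0, 0.0, -84.0]
contact_force: [-1.0, 0.6, 3.4]
gripper_width: 0.384
grip_force: 39.9
```

step_arm --pt "0 0 -0.005 0 0 0" --pt "0 0 -0.02 0 0 0" --pt "0 0 -0.04 0 0 0" --pt "0 0 -0.06 0 0 0" --pt "0 0 -0.08 0 0 0"

```text
t: 32.03
eef_pos: [0.6133, 0.114, 0.116]
orientation: [179.9, -0.0, -84.1]
contact_force: [0.2, 0.8, -1.4]
gripper_width: 0.384
grip_force: 39.9
```

step_arm --pt "0 0 -0.02 0 0 0" --pt "0 0 -0.04 0 0 0" --pt "0 0 -0.06 0 0 0" --pt "0 0 -0.07 0 0 0" --pt "0 0 -0.07 0 0 0" --pt "0 0 -0.07 0 0 0"

```text
validation failed for argument at $.de...
```

Run:
```python
from h import *
print(pose()[0]);go(460,324.7,180,-72.3)
s=robot.camera('scene');np.save('pics/c3.npy',np.array([s],object),allow_pickle=True)
im=np.hstack([cv2.resize(s['image'][130:310,240:440],None,fx=2,fy=2),cv2.resize(s['image'][240:330,450:550],None,fx=4,fy=4)])
cv2.imwrite('pics/g5.png',im[:,:,::-1])
```

```text
[0.61325751 0.11399112 0.11596884]
go [-225.4  130.8  -63.8] [  0.1  -0.  -11.8]
```

View pics/g5.png

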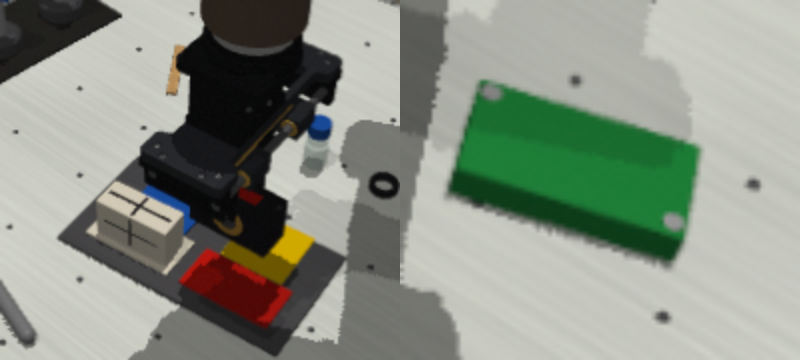

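The target sits squarely on the white pad, the sensor is held, and the base is in clear view (top-face corners in the picture: (482,80), (700,148), (678,232), (455,170)).

step_arm --pt "0 0 -0.02 0 0 0" --pt "0 0 -0.04 0 0 0" --pt "0 0 -0.06 0 0 0" --pt "0 0 -0.065 0 0 0" --pt "0 0 -0.065 0 0 0"

```text
t: 32.5
eef_pos: [0.6146, 0.1145, 0.1821]
orientation: [-179.8, 0.1, -84.1]
contact_force: [-0.5, -0.1, -2.2]
gripper_width: 0.386
grip_force: 39.9
```

step_arm --pt "-0.02 0.011 0 0 0 0" --pt "-0.045 0.026 0 0 0 0" --pt "-0.07 0.041 0 0 0 0" --pt "-0.095 0.055 0 0 0 0" --pt "-0.12 0.07 0 0 0 0"

```text
t: 32.92
eef_pos: [0.53, 0.2266, 0.1785]
orientation: [179.8, -0.1, -84.1]
contact_force: [-0.1, 0.0, -1.2]
gripper_width: 0.385
grip_force: 39.9
```

step_arm --pt "-0.025 0.015 0 0 0 0" --pt "-0.05 0.03 0 0 0 0" --pt "-0.075 0.045 0 0 0 0" --pt "-0.1 0.059 0 0 0 0" --pt "-0.105 0.061 0 0 0 0"

```text
t: 33.33
eef_pos: [0.4574, 0.3265, 0.1788]
orientation: [179.8, -0.1, -83.9]
contact_force: [-0.2, -0.6, -2.3]
gripper_width: 0.386
grip_force: 39.9
```

step_arm --pt "0 0 0 0 0 -4" --pt "0 0 0 0 0 -8" --pt "0 0 0 0 0 -12" --pt "0 0 0 0 0 -12" --pt "0 0 0 0 0 -12"

```text
t: 33.75
eef_pos: [0.4599, 0.3237, 0.1795]
orientation: [179.8, -0.1, -72.2]
contact_force: [-0.6, 0.5, -1.6]
gripper_width: 0.384
grip_force: 39.9
```

Run:
```python
from h import *
s=np.load('pics/c3.npy',allow_pickle=True)[0]
q=(np.array([[482,80],[700,148],[678,232],[455,170]])-[400,0])/4+[450,240]-.4
print(rect(cast(s,q,.02)));print(pose()[0]);go(460.5,324.7,48,-72)
```

```text
(array([459.9, 328.3]), 59.9, 108.7, 18.0)
[0.45987404 0.32371833 0.17948428]
go [ -0.9  -1.2 131.5] [ 0.2 -0.1 -0.2]
```

step_arm --pt "-0.002 -0.001 0.025 0 0 0" --pt "-0.002 -0.001 0.05 0 0 0" --pt "-0.002 -0.001 0.075 0 0 0" --pt "-0.002 -0.001 0.095 0 0 0" --pt "-0.002 -0.001 0.105 0 0 0"

```text
t: 34.17
eef_pos: [0.4592, 0.3247, 0.0725]
orientation: [179.7, -0.2, -72.2]
contact_force: [-0.5, -0.6, -2.3]
gripper_width: 0.389
grip_force: 39.9
```

step_arm --pt "0 0 0.01 0 0 0" --pt "0 0 0.017 0 0 0" --pt "0 0 0.021 0 0 0" --pt "0 0 0.023 0 0 0" --pt "0 0 0.023 0 0 0"

```text
t: 34.58
eef_pos: [0.461, 0.3269, 0.0533]
orientation: [-180.0, 0.0, -72.0]
contact_force: [0.3, -0.6, -2.6]
gripper_width: 0.384
grip_force: 39.9
```

step_arm --pt "0 0 0.001 0 0 0" --pt "0 0 0.0015 0 0 0" --pt "0 0 0.002 0 0 0" --pt "0 0 0.002 0 0 0" --pt "0 0 0.002 0 0 0"

```text
t: 35.0
eef_pos: [0.4608, 0.3268, 0.0513]
orientation: [-180.0, 0.0, -72.0]
contact_force: [-0.1, -0.2, -2.3]
gripper_width: 0.387
grip_force: 39.9
```

step_arm --pt "0 0 0.001 0 0 0" --pt "0 0 0.002 0 0 0" --pt "0 0 0.0025 0 0 0" --pt "0 0 0.003 0 0 0" --pt "0 0 0.003 0 0 0"

```text
t: 35.42
eef_pos: [0.4607, 0.3266, 0.0479]
orientation: [180.0, -0.0, -72.0]
contact_force: [-0.6, -0.7, -2.0]
gripper_width: 0.389
grip_force: 39.9
```

step_arm --pt "0 0 0.0005 0 0 0" --pt "0 0 0.001 0 0 0" --pt "0 0 0.001 0 0 0" --pt "0 0 0.001 0 0 0"

```text
t: 35.75
eef_pos: [0.4608, 0.3267, 0.0473]
orientation: [-180.0, 0.0, -72.0]
contact_force: [0.0, -0.8, -0.9]
gripper_width: 0.385
grip_force: 39.9
```

Nearly down; one more half millimetre, then release and retreat.

step_arm --pt "0 0 0.0005 0 0 0" --pt "0 0 0.0005 0 0 0" --pt "0 0 0.0005 0 0 0"

```text
t: 36.0
eef_pos: [0.4608, 0.3267, 0.0472]
orientation: [-180.0, 0.0, -72.0]
contact_force: [-1.8, -1.1, 5.2]
gripper_width: 0.387
grip_force: 39.9
```

step_arm --pt "0 0 0 0 0 0" --pt "0 0 0 0 0 0" --pt "0 0 0 0 0 0" --pt "0 0 0 0 0 0" --pt "0 0 0 0 0 0" --fingers 0

```text
t: 36.42
eef_pos: [0.4608, 0.3267, 0.0463]
orientation: [180.0, -0.0, -72.0]
contact_force: [-0.1, -0.3, 0.4]
gripper_width: 0.675
grip_force: 0.0
```

step_arm --pt "0 0 0 0 0 0" --pt "0 0 0 0 0 0" --pt "0 0 0 0 0 0" --pt "0 0 0 0 0 0" --pt "0 0 0 0 0 0"

```text
t: 36.83
eef_pos: [0.4608, 0.3267, 0.0465]
orientation: [-180.0, 0.0, -72.0]
contact_force: [0.6, -0.3, 0.0]
gripper_width: 0.98
grip_force: 0.0
```

step_arm --pt "0 0 -0.02 0 0 0" --pt "0 0 -0.05 0 0 0" --pt "0 0 -0.08 0 0 0" --pt "0 0 -0.115 0 0 0" --pt "0 0 -0.15 0 0 0"

```text
t: 37.25
eef_pos: [0.4604, 0.3263, 0.1979]
orientation: [180.0, -0.0, -72.0]
contact_force: [0.5, -0.0, -0.6]
gripper_width: 0.995
grip_force: 0.0
```

step_arm --pt "0 0 0 0 0 0" --pt "0 0 0 0 0 0" --pt "0 0 0 0 0 0"

```text
t: 37.5
eef_pos: [0.4602, 0.3264, 0.1962]
orientation: [180.0, 0.0, -72.1]
contact_force: [-0.6, 0.2, -0.9]
gripper_width: 0.999
grip_force: 0.0
```

Run:
```python
from h import *
c=robot.camera('top');s=robot.camera('scene')
roi=(425,150,520,290);rs=(200,80,320,190)
for n,lo,hi in(('blue',(105,100,70),(125,255,255)),('yel',(20,100,70),(35,255,255))):
    print(n,'top',blob(c,lo,hi,roi,.129,1),'scene',blob(s,lo,hi,rs,.129,1))
# foot circles on the mat, both views
np.save('pics/c4.npy',np.array([c,s],object),allow_pickle=True)
print('sensor label', blob(s,(0,150,60),(8,255,255),(440,220,550,310),.066,1))
print('target',blob(c,(0,0,130),(30,70,255),(285,120,345,172),.055,3,3))
im=np.hstack([cv2.resize(c['image'][180:275,425:505],(400,475),interpolation=2),cv2.resize(s['image'][85:175,205:305],(400,360),interpolation=2)[:,:].copy() if 0 else cv2.copyMakeBorder(cv2.resize(s['image'][75:175,205:305],(400,400),interpolation=2),0,75,0,0,0)])
cv2.imwrite('pics/g6.png',im[:,:,::-1])
go(410.5,-324.6,200,-96.7)
```

```text
blue top [(array([ 511.4, -327.1]), 16.7, 48.7, 10.2, 159.0)] scene [(array([ 541.3, -297.3]), 19.6, 51.8, -25.4, 83.0)]
yel top [(array([ 412.4, -314.3]), 17.6, 66.9, -7.2, 230.5)] scene [(array([ 434.3, -297.4]), 37.6, 115.9, -43.0, 296.5)]
sensor label [(array([458.9, 325.5]), 14.4, 39.7, 16.2, 98.5)]
target [(array([621.2,  10.5]), 50.0, 91.0, 7.7, 845.5), (array([676.5,  41.8]), 40.4, 84.2, 0.2, 233.5), (array([681.7, -19.5]), 31.5, 55.7, 7.4, 169.0)]
go [603.7 247.6  -3.5] [ 0.1 -0.1 24.6]
```

View pics/g6.png

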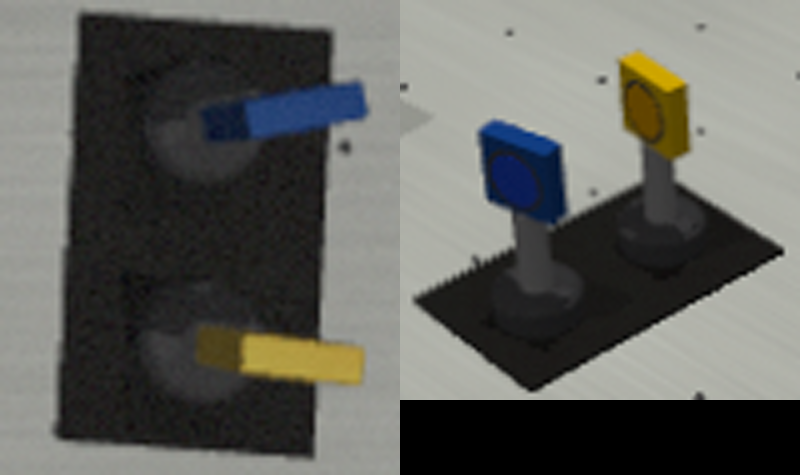

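Both posts stand on the mat. In the crop the foot circles are at about (205,122) and (200,343), and the yellow top face is at about (302,360).

Run:
```python
from h import *
c,s=np.load('pics/c4.npy',allow_pickle=True)
A=lambda q:np.array(q)/5+[425,180]-.4
print('yel plate',cast(c,A([302,360]),.129)*1000,'feet',cast(c,A([[205,122],[200,343]]),.024)*1000)
B=lambda q:(np.array(q)-[400,0])/4+[205,75]-.4
print('scene plates B,Y',rect(cast(s,B([[493,121],[563,158],[552,165],[481,130]]),.129)),rect(cast(s,B([[635,51],[688,86],[675,96],[619,62]]),.129)))
print('scene feet',cast(s,B([[537,290],[661,225]]),.024)*1000)
```

```text
yel plate [[ 411.14464846 -323.24273843]] feet [[ 511.61503514 -326.33321347]
 [ 411.23273565 -321.78411095]]
scene plates B,Y (array([ 513.2, -323.1]), 10.9, 59.3, 3.1) (array([ 411.8, -321.8]), 14.9, 56.9, -7.4)
scene feet [[ 513.54088779 -324.60215773]
 [ 416.85086287 -317.70550831]]
```

step_arm --pt "0.03 0.012 0 0 0 0" --pt "0.06 0.025 0 0 0 0" --pt "0.09 0.037 0 0 0 0" --pt "0.12 0.049 0 0 0 0" --pt "0.15 0.062 0 0 0 0"

```text
t: 38.02
eef_pos: [0.4471, 0.1631, 0.1951]
orientation: [179.8, -0.1, -72.0]
contact_force: [1.0, -0.4, -0.2]
gripper_width: 1.0
grip_force: 0.0
```

step_arm --pt "0.03 0.012 0 0 0 0" --pt "0.06 0.025 0 0 0 0" --pt "0.09 0.037 0 0 0 0" --pt "0.12 0.049 0 0 0 0" --pt "0.15 0.062 0 0 0 0"

```text
t: 38.43
eef_pos: [0.4343, 0.0014, 0.1954]
orientation: [179.9, -0.0, -72.0]
contact_force: [1.0, 0.5, 0.5]
gripper_width: 1.0
grip_force: 0.0
```

step_arm --pt "0.03 0.012 0 0 0 0" --pt "0.06 0.025 0 0 0 0" --pt "0.09 0.037 0 0 0 0" --pt "0.12 0.049 0 0 0 0" --pt "0.15 0.062 0 0 0 0"

```text
t: 38.85
eef_pos: [0.4216, -0.1602, 0.1954]
orientation: [179.9, 0.0, -72.0]
contact_force: [1.0, 0.1, 0.1]
gripper_width: 1.002
grip_force: 0.0
```

step_arm --pt "0.03 0.012 0 0 0 0" --pt "0.06 0.025 0 0 0 0" --pt "0.09 0.037 0 0 0 0" --pt "0.12 0.049 0 0 0 0" --pt "0.151 0.061 0 0 0 0"

```text
t: 39.27
eef_pos: [0.41, -0.3225, 0.195]
orientation: [179.9, 0.1, -72.0]
contact_force: [0.1, -0.1, 0.3]
gripper_width: 1.002
grip_force: 0.0
```

step_arm --pt "0 0 0 0 0 6" --pt "0 0 0 0 0 12" --pt "0 0 0 0 0 18" --pt "0 0 0 0 0 24.5" --pt "0 0 0 0 0 24.5"

```text
t: 39.68
eef_pos: [0.4103, -0.3211, 0.1949]
orientation: [179.8, 0.1, -96.7]
contact_force: [0.4, 1.1, 0.2]
gripper_width: 1.003
grip_force: 0.0
```

step_arm --pt "0 0 0 0 0 0" --pt "0 0 0 0 0 0" --pt "0 0 0 0 0 0"

```text
t: 39.93
eef_pos: [0.411, -0.3211, 0.1962]
orientation: [180.0, 0.0, -96.4]
contact_force: [0.8, 0.3, -1.1]
gripper_width: 0.994
grip_force: 0.0
```

Run:
```python
from h import *
print(pose()[0]);go(411,-322.5,103,-96.7)
```

```text
[ 0.41097713 -0.32105704  0.19615842]
go [ 1.4 -0.3 93.2] [0.  0.  0.3]
```

step_arm --pt "0.001 0 0.02 0 0 0" --pt "0.001 0 0.045 0 0 0" --pt "0.001 0 0.07 0 0 0" --pt "0.001 0 0.088 0 0 0" --pt "0.001 0 0.093 0 0 0"

```text
t: 40.35
eef_pos: [0.4089, -0.3211, 0.1005]
orientation: [179.7, 0.1, -96.5]
contact_force: [0.0, 0.0, -0.3]
gripper_width: 1.001
grip_force: 0.0
```

step_arm --pt "0 0 0 0 0 0" --pt "0 0 0 0 0 0" --pt "0 0 0 0 0 0" --pt "0 0 0 0 0 0" --pt "0 0 0 0 0 0" --fingers 255

```text
t: 40.77
eef_pos: [0.4116, -0.3225, 0.1047]
orientation: [-179.9, -0.0, -96.5]
contact_force: [0.4, 0.5, 0.1]
gripper_width: 0.707
grip_force: 0.0
```

step_arm --pt "0 0 0 0 0 0" --pt "0 0 0 0 0 0" --pt "0 0 0 0 0 0" --pt "0 0 0 0 0 0" --pt "0 0 0 0 0 0"

```text
t: 41.18
eef_pos: [0.411, -0.3222, 0.1036]
orientation: [-180.0, -0.0, -96.5]
contact_force: [0.1, -0.2, 0.5]
gripper_width: 0.329
grip_force: 0.0
```

step_arm --pt "0 0 0 0 0 0" --pt "0 0 0 0 0 0" --pt "0 0 0 0 0 0" --pt "0 0 0 0 0 0" --pt "0 0 0 0 0 0"

```text
t: 41.6
eef_pos: [0.4108, -0.3222, 0.1035]
orientation: [180.0, 0.0, -96.5]
contact_force: [-0.0, -1.0, 0.4]
gripper_width: 0.185
grip_force: 40.0
```

step_arm --pt "0 0 -0.005 0 0 0" --pt "0 0 -0.02 0 0 0" --pt "0 0 -0.04 0 0 0" --pt "0 0 -0.06 0 0 0" --pt "0 0 -0.08 0 0 0"

```text
t: 42.02
eef_pos: [0.4103, -0.3216, 0.1836]
orientation: [179.9, 0.1, -96.6]
contact_force: [1.5, 0.1, -3.4]
gripper_width: 0.18
grip_force: 40.0
```

step_arm --pt "0 0 -0.02 0 0 0" --pt "0 0 -0.04 0 0 0" --pt "0 0 -0.06 0 0 0" --pt "0 0 -0.075 0 0 0" --pt "0 0 -0.075 0 0 0"

```text
t: 42.43
eef_pos: [0.4123, -0.3229, 0.2616]
orientation: [-179.7, -0.1, -96.5]
contact_force: [0.5, -1.2, -3.4]
gripper_width: 0.177
grip_force: 40.0
```

Run:
```python
from h import *
print(pose()[0]);go(552,110.5,258,-96.7)
```

```text
[ 0.41233623 -0.32293309  0.26163366]
go [-446.5  -89.5    3.1] [-0.3 -0.1  0.2]
```

step_arm --pt "-0.02 -0.004 0 0 0 0" --pt "-0.05 -0.01 0 0 0 0" --pt "-0.08 -0.016 0 0 0 0" --pt "-0.115 -0.023 0 0 0 0" --pt "-0.15 -0.03 0 0 0 0"

```text
t: 42.85
eef_pos: [0.4569, -0.1749, 0.2567]
orientation: [179.8, 0.1, -96.6]
contact_force: [1.1, -0.7, -5.0]
gripper_width: 0.182
grip_force: 40.0
```

step_arm --pt "-0.035 -0.007 0 0 0 0" --pt "-0.07 -0.014 0 0 0 0" --pt "-0.1 -0.02 0 0 0 0" --pt "-0.13 -0.026 0 0 0 0" --pt "-0.16 -0.032 0 0 0 0"

```text
t: 43.27
eef_pos: [0.507, -0.0195, 0.2567]
orientation: [179.8, -0.0, -96.5]
contact_force: [0.9, -0.6, -3.6]
gripper_width: 0.182
grip_force: 40.0
```

step_arm --pt "-0.03 -0.006 0 0 0 0" --pt "-0.06 -0.012 0 0 0 0" --pt "-0.09 -0.018 0 0 0 0" --pt "-0.12 -0.024 0 0 0 0" --pt "-0.136 -0.028 0 0 0 0"

```text
t: 43.68
eef_pos: [0.551, 0.1136, 0.2562]
orientation: [179.8, 0.0, -96.4]
contact_force: [-0.3, -0.9, -3.9]
gripper_width: 0.184
grip_force: 40.0
```

step_arm --pt "0 0 0 0 0 0" --pt "0 0 0.02 0 0 0" --pt "0 0 0.045 0 0 0" --pt "0 0 0.07 0 0 0" --pt "0 0 0.07 0 0 0"

```text
t: 44.1
eef_pos: [0.5462, 0.1087, 0.1817]
orientation: [179.2, -0.3, -96.7]
contact_force: [-2.0, -0.4, -5.4]
gripper_width: 0.181
grip_force: 40.0
```

step_arm --pt "0 0 0 0 0 0" --pt "0 0 0 0 0 0" --pt "0 0 0 0 0 0"

```text
t: 44.35
eef_pos: [0.5524, 0.1108, 0.1905]
orientation: [-179.8, 0.1, -96.5]
contact_force: [-0.1, -0.2, -3.8]
gripper_width: 0.176
grip_force: 40.0
```

Run:
```python
from h import *
print(pose()[0]);go(552,110.5,109,-96.5)
```

```text
[0.55237871 0.11078822 0.19045375]
go [ 0.4  0.6 81.5] [-0.2  0.1 -0. ]
```

step_arm --pt "0 0 0.015 0 0 0" --pt "0 0 0.03 0 0 0" --pt "0 0 0.045 0 0 0" --pt "0 0 0.058 0 0 0" --pt "0 0 0.066 0 0 0"

```text
t: 44.77
eef_pos: [0.5514, 0.1107, 0.1227]
orientation: [-180.0, 0.0, -96.6]
contact_force: [0.1, -0.8, -3.5]
gripper_width: 0.177
grip_force: 40.0
```

step_arm --pt "0 0 0.004 0 0 0" --pt "0 0 0.007 0 0 0" --pt "0 0 0.009 0 0 0" --pt "0 0 0.01 0 0 0" --pt "0 0 0.01 0 0 0"

```text
t: 45.18
eef_pos: [0.5515, 0.1108, 0.113]
orientation: [-180.0, 0.0, -96.5]
contact_force: [-0.2, -0.8, -4.7]
gripper_width: 0.182
grip_force: 40.0
```

step_arm --pt "0 0 0.0005 0 0 0" --pt "0 0 0.001 0 0 0" --pt "0 0 0.001 0 0 0" --pt "0 0 0.001 0 0 0" --pt "0 0 0.001 0 0 0"

```text
t: 45.6
eef_pos: [0.5512, 0.1107, 0.1116]
orientation: [-180.0, 0.0, -96.5]
contact_force: [-1.0, 0.2, -4.6]
gripper_width: 0.179
grip_force: 40.0
```

step_arm --pt "0 0 0.0007 0 0 0" --pt "0 0 0.0014 0 0 0" --pt "0 0 0.002 0 0 0" --pt "0 0 0.0025 0 0 0" --pt "0 0 0.0025 0 0 0"

```text
t: 46.02
eef_pos: [0.5511, 0.1106, 0.1089]
orientation: [180.0, -0.0, -96.5]
contact_force: [-0.0, -0.0, -4.3]
gripper_width: 0.18
grip_force: 40.0
```

step_arm --pt "0 0 0.0005 0 0 0" --pt "0 0 0.0007 0 0 0" --pt "0 0 0.0007 0 0 0" --pt "0 0 0.0007 0 0 0"

```text
t: 46.35
eef_pos: [0.5513, 0.1106, 0.1087]
orientation: [-180.0, 0.0, -96.5]
contact_force: [-1.1, -0.6, -0.8]
gripper_width: 0.179
grip_force: 40.0
```

step_arm --pt "0 0 0.0004 0 0 0" --pt "0 0 0.0004 0 0 0"

```text
t: 46.52
eef_pos: [0.5514, 0.1106, 0.1087]
orientation: [-180.0, -0.0, -96.5]
contact_force: [-1.6, -1.2, 2.9]
gripper_width: 0.18
grip_force: 40.0
```

step_arm --pt "0 0 0 0 0 0" --pt "0 0 0 0 0 0" --pt "0 0 0 0 0 0" --pt "0 0 0 0 0 0" --pt "0 0 0 0 0 0" --fingers 0

```text
t: 46.93
eef_pos: [0.5514, 0.1108, 0.108]
orientation: [-180.0, 0.0, -96.5]
contact_force: [0.0, -0.1, -0.0]
gripper_width: 0.47
grip_force: 0.0
```

step_arm --pt "0 0 0 0 0 0" --pt "0 0 0 0 0 0" --pt "0 0 0 0 0 0" --pt "0 0 0 0 0 0" --pt "0 0 0 0 0 0"

```text
t: 47.35
eef_pos: [0.5512, 0.1107, 0.1079]
orientation: [180.0, -0.0, -96.5]
contact_force: [0.5, -0.9, -0.4]
gripper_width: 0.853
grip_force: 0.0
```

step_arm --pt "0 0 -0.02 0 0 0" --pt "0 0 -0.05 0 0 0" --pt "0 0 -0.08 0 0 0" --pt "0 0 -0.1 0 0 0" --pt "0 0 -0.1 0 0 0"

```text
t: 47.77
eef_pos: [0.554, 0.1115, 0.2135]
orientation: [-179.4, 0.2, -96.5]
contact_force: [-0.9, -0.3, 0.6]
gripper_width: 0.995
grip_force: 0.0
```

step_arm --pt "0.03 -0.001 0 0 0 0" --pt "0.06 -0.001 0 0 0 0" --pt "0.09 -0.002 0 0 0 0" --pt "0.12 -0.003 0 0 0 0" --pt "0.147 -0.0033 0 0 0 0"

```text
t: 48.18
eef_pos: [0.537, -0.0372, 0.2074]
orientation: [180.0, -0.0, -96.5]
contact_force: [1.1, -0.2, 0.4]
gripper_width: 1.0
grip_force: 0.0
```

step_arm --pt "0.03 -0.001 0 0 0 0" --pt "0.06 -0.001 0 0 0 0" --pt "0.09 -0.002 0 0 0 0" --pt "0.12 -0.003 0 0 0 0" --pt "0.147 -0.0033 0 0 0 0"

```text
t: 48.6
eef_pos: [0.5236, -0.1838, 0.2074]
orientation: [180.0, 0.0, -96.6]
contact_force: [-0.2, -0.4, 1.1]
gripper_width: 0.999
grip_force: 0.0
```

step_arm --pt "0.03 -0.001 0 0 0 0" --pt "0.06 -0.001 0 0 0 0" --pt "0.09 -0.002 0 0 0 0" --pt "0.12 -0.003 0 0 0 0" --pt "0.145 -0.0033 0 0 0 0"

```text
t: 49.02
eef_pos: [0.5104, -0.3284, 0.2072]
orientation: [179.9, 0.0, -96.6]
contact_force: [-0.9, 0.8, 0.2]
gripper_width: 1.003
grip_force: 0.0
```

step_arm --pt "0 0 0 0 0 -6" --pt "0 0 0 0 0 -12" --pt "0 0 0 0 0 -16.8" --pt "0 0 0 0 0 -16.8" --pt "0 0 0 0 0 -16.8"

```text
t: 49.43
eef_pos: [0.5108, -0.3265, 0.2074]
orientation: [180.0, 0.0, -79.9]
contact_force: [0.3, -0.7, -0.5]
gripper_width: 1.003
grip_force: 0.0
```

Run:
```python
from h import *
print(pose()[0]);go(511.5,-327,102,-79.7)
s=robot.camera('scene');cv2.imwrite('pics/g7.png',cv2.resize(s['image'][160:310,250:550],None,fx=2.5,fy=2.5)[:,:,::-1])
```

```text
[ 0.51076335 -0.32654459  0.20736283]
go [  0.6  -0.7 105.4] [ 0.   0.  -0.2]
```

View pics/g7.png

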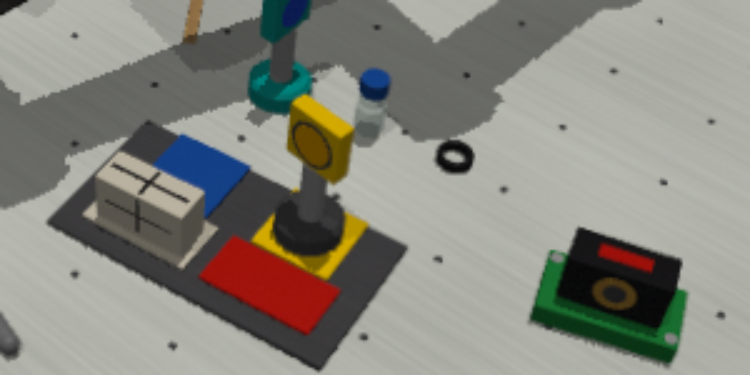

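The sensor is centred on the base, the target is on the white pad and the yellow post is on its pad. Now blue.

step_arm --pt "0 0 0.025 0 0 0" --pt "0 0 0.05 0 0 0" --pt "0 0 0.075 0 0 0" --pt "0 0 0.097 0 0 0" --pt "0 0 0.105 0 0 0"

```text
t: 49.9
eef_pos: [0.5089, -0.3254, 0.0992]
orientation: [179.7, 0.2, -79.8]
contact_force: [-0.6, -0.0, -0.6]
gripper_width: 1.002
grip_force: 0.0
```

step_arm --pt "0 0 0 0 0 0" --pt "0 0 0 0 0 0" --pt "0 0 0 0 0 0" --pt "0 0 0 0 0 0" --pt "0 0 0 0 0 0" --fingers 255

```text
t: 50.32
eef_pos: [0.5118, -0.3269, 0.1045]
orientation: [-179.9, -0.1, -79.7]
contact_force: [-0.1, 0.8, 0.3]
gripper_width: 0.708
grip_force: 0.0
```

step_arm --pt "0 0 0 0 0 0" --pt "0 0 0 0 0 0" --pt "0 0 0 0 0 0" --pt "0 0 0 0 0 0" --pt "0 0 0 0 0 0"

```text
t: 50.73
eef_pos: [0.511, -0.3266, 0.103]
orientation: [-180.0, -0.0, -79.7]
contact_force: [0.4, -0.1, 0.2]
gripper_width: 0.322
grip_force: 0.0
```

step_arm --pt "0 0 0 0 0 0" --pt "0 0 0 0 0 0" --pt "0 0 0 0 0 0" --pt "0 0 0 0 0 0" --pt "0 0 0 0 0 0"

```text
t: 51.15
eef_pos: [0.5109, -0.3266, 0.1029]
orientation: [180.0, 0.0, -79.7]
contact_force: [-0.7, -0.4, 0.4]
gripper_width: 0.181
grip_force: 40.0
```

step_arm --pt "0 0 -0.005 0 0 0" --pt "0 0 -0.02 0 0 0" --pt "0 0 -0.04 0 0 0" --pt "0 0 -0.06 0 0 0" --pt "0 0 -0.08 0 0 0"

```text
t: 51.57
eef_pos: [0.5103, -0.3261, 0.1827]
orientation: [179.9, 0.1, -79.8]
contact_force: [0.6, -0.8, -4.2]
gripper_width: 0.18
grip_force: 40.0
```

step_arm --pt "0 0 -0.02 0 0 0" --pt "0 0 -0.04 0 0 0" --pt "0 0 -0.06 0 0 0" --pt "0 0 -0.075 0 0 0" --pt "0 0 -0.075 0 0 0"

```text
t: 51.98
eef_pos: [0.5123, -0.3273, 0.2613]
orientation: [-179.7, -0.2, -79.7]
contact_force: [1.0, 0.1, -3.3]
gripper_width: 0.179
grip_force: 40.0
```

Run:
```python
from h import *
print(pose()[0]);go(566.6,1.8,258,-79.7)
```

```text
[ 0.51231439 -0.32725356  0.26127127]
go [-314.1 -112.1    2.7] [-0.3 -0.2 -0. ]
```

step_arm --pt "-0.015 -0.005 0 0 0 0" --pt "-0.04 -0.014 0 0 0 0" --pt "-0.065 -0.023 0 0 0 0" --pt "-0.09 -0.032 0 0 0 0" --pt "-0.115 -0.041 0 0 0 0"

```text
t: 52.4
eef_pos: [0.5299, -0.2046, 0.2558]
orientation: [179.8, 0.1, -79.8]
contact_force: [1.1, 0.5, -3.4]
gripper_width: 0.181
grip_force: 40.0
```

step_arm --pt "-0.025 -0.009 0 0 0 0" --pt "-0.05 -0.018 0 0 0 0" --pt "-0.075 -0.027 0 0 0 0" --pt "-0.1 -0.036 0 0 0 0" --pt "-0.12 -0.043 0 0 0 0"

```text
t: 52.82
eef_pos: [0.5509, -0.0783, 0.2559]
orientation: [179.8, 0.1, -79.7]
contact_force: [1.4, -0.7, -3.5]
gripper_width: 0.179
grip_force: 40.0
```

step_arm --pt "-0.02 -0.007 0 0 0 0" --pt "-0.04 -0.014 0 0 0 0" --pt "-0.06 -0.022 0 0 0 0" --pt "-0.079 -0.029 0 0 0 0" --pt "-0.079 -0.029 0 0 0 0"

```text
t: 53.23
eef_pos: [0.5661, 0.0057, 0.2557]
orientation: [179.9, 0.1, -79.6]
contact_force: [-0.0, -0.9, -4.1]
gripper_width: 0.182
grip_force: 40.0
```

step_arm --pt "0 0 0.015 0 0 0" --pt "0 0 0.035 0 0 0" --pt "0 0 0.055 0 0 0" --pt "0 0 0.07 0 0 0" --pt "0 0 0.07 0 0 0"

```text
t: 53.65
eef_pos: [0.5624, 0.0019, 0.1825]
orientation: [179.3, 0.1, -79.8]
contact_force: [-0.7, -0.6, -4.4]
gripper_width: 0.18
grip_force: 40.0
```

step_arm --pt "0 0 0 0 0 0" --pt "0 0 0 0 0 0" --pt "0 0 0 0 0 0"

```text
t: 53.9
eef_pos: [0.5671, 0.0025, 0.1891]
orientation: [-179.9, -0.0, -79.7]
contact_force: [0.5, -0.1, -4.6]
gripper_width: 0.178
grip_force: 40.0
```

Run:
```python
from h import *
print(pose()[0]);go(566.6,1.8,108,-79.7)
```

```text
[0.56709515 0.00251396 0.18914445]
go [ 0.6  0.8 81.1] [-0.1 -0.  -0. ]
```

step_arm --pt "0.0005 0 0.015 0 0 0" --pt "0.0005 0 0.03 0 0 0" --pt "0.0005 0 0.045 0 0 0" --pt "0.0005 0 0.058 0 0 0" --pt "0.0005 0 0.066 0 0 0"

```text
t: 54.32
eef_pos: [0.5662, 0.002, 0.1216]
orientation: [180.0, 0.0, -79.8]
contact_force: [0.2, 0.7, -3.6]
gripper_width: 0.18
grip_force: 40.0
```

step_arm --pt "0 0 0.004 0 0 0" --pt "0 0 0.007 0 0 0" --pt "0 0 0.009 0 0 0" --pt "0 0 0.01 0 0 0" --pt "0 0 0.01 0 0 0"

```text
t: 54.73
eef_pos: [0.5667, 0.0021, 0.1124]
orientation: [-179.9, 0.0, -79.7]
contact_force: [0.6, 0.3, -3.2]
gripper_width: 0.182
grip_force: 40.0
```

step_arm --pt "0 0 0.0005 0 0 0" --pt "0 0 0.001 0 0 0" --pt "0 0 0.0015 0 0 0" --pt "0 0 0.002 0 0 0" --pt "0 0 0.002 0 0 0"

```text
t: 55.15
eef_pos: [0.5663, 0.002, 0.1099]
orientation: [180.0, 0.0, -79.7]
contact_force: [0.1, 0.2, -3.3]
gripper_width: 0.183
grip_force: 40.0
```

step_arm --pt "0 0 0.0005 0 0 0" --pt "0 0 0.001 0 0 0" --pt "0 0 0.0015 0 0 0" --pt "0 0 0.0018 0 0 0" --pt "0 0 0.0018 0 0 0"

```text
t: 55.57
eef_pos: [0.5664, 0.002, 0.1081]
orientation: [180.0, -0.0, -79.7]
contact_force: [-0.1, -0.1, -4.1]
gripper_width: 0.179
grip_force: 40.0
```

step_arm --pt "0 0 0.0004 0 0 0" --pt "0 0 0.0006 0 0 0" --pt "0 0 0.0006 0 0 0" --pt "0 0 0.0006 0 0 0"

```text
t: 55.9
eef_pos: [0.5665, 0.002, 0.108]
orientation: [-180.0, -0.0, -79.7]
contact_force: [-1.8, 0.5, -0.5]
gripper_width: 0.181
grip_force: 40.0
```

Touching down: release, rise, and move the arm back to the right for a final look.

step_arm --pt "0 0 0.0004 0 0 0" --pt "0 0 0.0004 0 0 0"

```text
t: 56.07
eef_pos: [0.5666, 0.0021, 0.108]
orientation: [-180.0, -0.0, -79.7]
contact_force: [-1.6, 1.0, 3.4]
gripper_width: 0.181
grip_force: 40.0
```

step_arm --pt "0 0 0 0 0 0" --pt "0 0 0 0 0 0" --pt "0 0 0 0 0 0" --pt "0 0 0 0 0 0" --pt "0 0 0 0 0 0" --fingers 0

```text
t: 56.48
eef_pos: [0.5665, 0.002, 0.1071]
orientation: [-180.0, -0.0, -79.7]
contact_force: [-0.0, -0.3, -0.3]
gripper_width: 0.474
grip_force: 0.0
```

step_arm --pt "0 0 0 0 0 0" --pt "0 0 0 0 0 0" --pt "0 0 0 0 0 0" --pt "0 0 0 0 0 0" --pt "0 0 0 0 0 0"

```text
t: 56.9
eef_pos: [0.5664, 0.002, 0.1072]
orientation: [-180.0, 0.0, -79.7]
contact_force: [-0.1, -0.2, 0.1]
gripper_width: 0.854
grip_force: 0.0
```

step_arm --pt "0 0 -0.02 0 0 0" --pt "0 0 -0.05 0 0 0" --pt "0 0 -0.08 0 0 0" --pt "0 0 -0.1 0 0 0" --pt "0 0 -0.1 0 0 0"

```text
t: 57.32
eef_pos: [0.5693, 0.0023, 0.2127]
orientation: [-179.4, -0.0, -79.7]
contact_force: [0.6, -0.3, -0.9]
gripper_width: 0.997
grip_force: 0.0
```

step_arm --pt "0.03 0.01 0 0 0 0" --pt "0.06 0.02 0 0 0 0" --pt "0.09 0.03 0 0 0 0" --pt "0.12 0.04 0 0 0 0" --pt "0.15 0.05 0 0 0 0"

```text
t: 57.73
eef_pos: [0.5432, -0.1557, 0.2066]
orientation: [180.0, 0.0, -79.7]
contact_force: [0.2, 0.7, 0.5]
gripper_width: 1.0
grip_force: 0.0
```

step_arm --pt "0.03 0.01 0 0 0 0" --pt "0.06 0.02 0 0 0 0" --pt "0.09 0.03 0 0 0 0" --pt "0.12 0.04 0 0 0 0" --pt "0.15 0.05 0 0 0 0"

```text
t: 58.15
eef_pos: [0.5207, -0.3123, 0.2065]
orientation: [180.0, 0.0, -79.7]
contact_force: [0.3, 0.0, -0.4]
gripper_width: 1.003
grip_force: 0.0
```

step_arm --pt "0 0 0 0 0 0" --pt "0 0 0 0 0 0" --pt "0 0 0 0 0 0" --pt "0 0 0 0 0 0" --pt "0 0 0 0 0 0"

```text
t: 58.57
eef_pos: [0.5217, -0.3099, 0.2072]
orientation: [-180.0, 0.0, -79.6]
contact_force: [0.2, -0.3, 0.2]
gripper_width: 0.998
grip_force: 0.0
```

Run:
```python
from h import *
c=robot.camera('top');s=robot.camera('scene');np.save('pics/c5.npy',np.array([c,s],object),allow_pickle=True)
print('vial',blob(c,(105,100,50),(125,255,255),(280,230,300,260),.06))
print('label',blob(s,(0,150,60),(8,255,255),(440,220,550,310),.066,1))
im=np.vstack([cv2.resize(c['image'][120:220,140:360],(660,300),interpolation=2),cv2.resize(s['image'][170:310,260:560][:, :],(640,299),interpolation=2)[:,:660] if 0 else cv2.copyMakeBorder(cv2.resize(s['image'][170:310,260:430],(364,300),interpolation=2),0,0,0,296,0)])
cv2.imwrite('pics/g8.png',im[:,:,::-1])
```

```text
vial [(array([419.2,  71.5]), 21.5, 21.6, -0.1, 79.0)]
label [(array([458.7, 326.1]), 14.4, 41.0, 16.4, 108.5)]
```

View pics/g8.png

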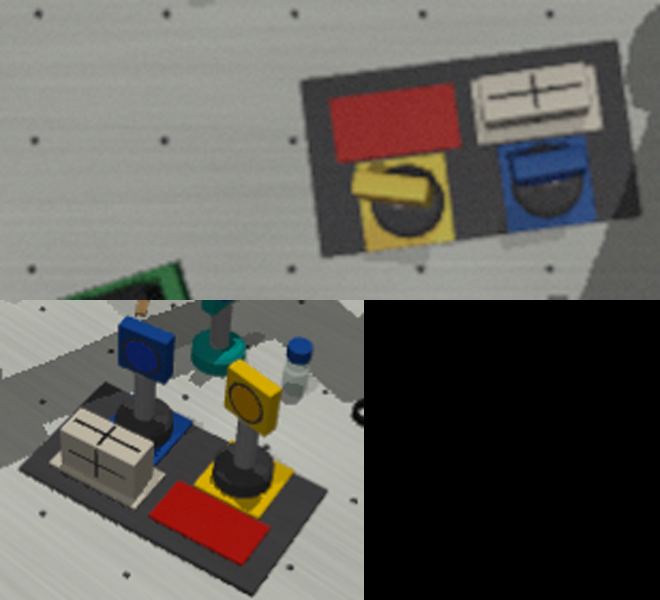

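Run:
```python
from h import *
c,s=np.load('pics/c5.npy',allow_pickle=True)
A=lambda q:np.array(q)/3+[140,120]-.3
B=lambda q:(np.array(q)-[0,300])/2.142+[260,170]-.3
print('feet Y,B',cast(c,A([[408,201],[548,181]]),.029)*1000,cast(s,B([[245,464],[144,419]]),.029)*1000)
print('target',cast(c,A([534,91]),.055)*1000,cast(s,B([108,434]),.055)*1000)
```

```text
feet Y,B [[550.58551242 106.21651371]
 [565.77220079   0.87392493]] [[552.4430518  110.90949036]
 [571.11727341   6.15549725]]
target [[629.47553932  11.55463651]] [[625.97483372  10.90097849]]
```

```bash
python3 -c "
from plant import robot
print(robot.finish_job())"
```

```text
the job is handed in; nothing more can be done
None
```

The changeover is done and handed in, but the hand-in returned no verdict: in the last pictures both posts, the target and the sensor measured within about 6 mm of their centres, and the vial had not moved.

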